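# Stagger the washed trays to dry

### The arm

A 6-joint arm with a two-finger parallel gripper is mounted at the origin on a cart in front of the work surface, level with it; the furniture and walls round the work are solid. World frame = base frame: x ahead of the robot, y to its left, z up, the work surface at z = 0. Lengths are in mm, angles in rad, forces in N, time in s.
With the tool pointing down it reaches from about 275 to 1000 mm from the base axis. Payload 8.4 kg.
Tool frame: the origin (TCP) lies midway between the tips of the shut fingers; the grasp point (between the pads) lies 19 mm behind it (r.grip_point_offset is the distance from the TCP to the grasp point, in mm); z points along the fingers, x is the direction in which the jaws open and shut, and the axes are right-handed (so a half turn about z gives the same grasp; the last joint's range is limited). The gripper opens to 85 mm and grips with 20 to 120 N. Pads are 22 mm wide; open, the fingers measure 114 mm over their backs; the gripper's body (76 mm by 85 mm) begins 54 mm behind the grasp point. The pads swing forward as they close: fully open they stand 13 mm farther back than shut.
Start: joints at [1.271, 0.353, 1.633, -0, 1.155, -0.002], TCP at [183.385, 597.493, 231.281] pointing down, gripper open.
Joint ranges: [-2.63, 2.63], [-0.92, 2.1], [0.06, 2.66], [-1.3, 4.44], [0, 2.69], [-3.02, 3.02]. Speed limits (rad/s): [2.22, 2.22, 2.79, 3.14, 3.14, 3.14].

### API

Orientations are given as [roll, pitch, yaw] about the fixed x, y, z axes, in that order (R = Rz(yaw) Ry(pitch) Rx(roll)).
In Python, from rig import monitor, vision, sign_off, r gives the robot as it stands.
- The arm moves only by the shell command python3 -m inch 'ROWS' [FORCE]. ROWS is JSON, a list of rows, each an object with "dp": the shift along the tool's x, y, z in mm, a list of three; "angular": the turn, a rotation vector about the tool's x, y, z in rad, a list of three; "fingers": the closure in counts, from 0 (fully open) to 255 (shut). A call has 1 to 12 rows; each row is the pose to reach, as a shift and turn from the pose commanded when the call began, along the tool's axes at that moment; what a row does not reach only later rows make up. A row lasts 1/12 s, in which the tool goes at most 41.7 mm and 7.16 degrees, less where a joint would pass 70% of its speed; a pose out of reach is approached as far as the arm can. A call with a gripper value outside its range is refused whole. The fingers move at their own pace and stop on an object; FORCE is the grip in N (left out, the last holds). Time passes only in rows, so rows that repeat a pose let the fingers close. It gives the time, the measured TCP pose, the force and the opening at its end, in the units of the state.
- monitor.sense(): the state, without advancing time (a new reading comes with each control period).
- vision.grab_frame(name): name is "scene" or "side" or "wrist"; returns (picture, depth): 384x512x3 uint8, blue, green, red; 384x512 float32, mm along the optical axis (not along the pixel's ray), 0 where there is no reading.
- vision.camera_params(name): a dict with "fx", "fy", "cx", "cy" (pixels), "R" (3x3) and "t" (3): a world point X has camera coordinates R X + t. Camera axes: x right, y down, z forward; pixel columns grow to the right and rows downward; lengths in mm; the calibration is good to about 2 mm. A picture is of the moment at which its call begins: read the wrist's pose just before it. camera_params takes no time and is no camera call; for the wrist camera it gives the pose at the moment of the call.
- sign_off(): hands the job in, once; it reports no verdict.
The state is a dict: "clock": time; "qpos": joint angles; "qvel": joint speeds; "joint_efforts": joint torques, N m; "eef_pos": TCP position; "tcp_rot": TCP orientation; "contact_force": force on the tool from outside, world axes, zero at the start; "wrist_torque": the same for the moment, N m; "opening": opening from 0.0 (shut) to 1.0 (fully open).
Only numpy, scipy, OpenCV 4.12 (cv2) and the standard library are available. Lean on these libraries where they do the work, as an engineer would, in place of code of your own. Each camera call takes 0.05 s, during which the arm holds its last target.

### The job

The washed trays must air out: stagger them in one stack on the grey drip tray, blue lowest, then white, then green, each shifted lengthwise the opposite way from the one under it, squarely in line sideways, and dropped down level with the end lip of the tray below caught in the groove under its floor. Slide the blue and the white tray along on the pile without lifting them off, fetch the green tray from the worktop to go on top, and leave the jar, the tape, the mill and the mug where they stand. It does not matter to which end the blue tray goes, as long as the three alternate.

Things in the scene. Friction and masses are not known exactly. Their poses are not given: they have to be found in the camera images.
- drip_tray: Grey open tray 180 (its x) x 64 mm (y), fixed to the worktop, base of the pile. Origin: centre of underside; z up. Walls 4 mm, side rims turned in to 7 mm wide. From the underside: side rims 30 mm high, the end walls (x = +-90 mm) 34, so each end has a 4 mm lip; inner floor 7.5 mm. Under every tray two grooves run across, 7 mm wide, 5 deep, at x = +-62 mm. All four trays are one mould; both ends alike.
- blue_tray: Blue tray, loose, 0.25 kg, same mould and frame as the drip tray; starts flush on it, riding on its two end lips, origin 34 mm above the drip tray's. Shifted 26 mm lengthwise either way, its leading groove falls over that lip and its trailing end drops behind the other: it lies level on the side rims, 30 mm above, locked lengthwise, also while a tray on it is pushed.
- white_tray: White tray, loose, 0.25 kg, same mould and frame. Starts flush on the blue tray (34 mm above it), empty and open, so a fingertip can reach in and push its end wall from inside (inside 172 x 50 mm at the rim). It rides along when the blue tray is pushed. Seats on the blue tray as blue does on the drip tray.
- green_tray: Green tray, loose, 0.25 kg, same mould and frame. Starts upright on the worktop apart from the pile, its length roughly pointing away from the robot; can be gripped across its 64 mm width. Seats on the white tray in the same way.
- spice_jar: Bystander: clear jar of dark spice with a red lid, 81 mm across, 163 mm tall, 0.8 kg. Origin: centre of its underside. It stands close to one end of the pile (40 to 50 mm from it), leaving too little room for a gripper at that end.
- tape_roll: Bystander: yellow roll of tape lying flat, 96 mm across, 25 mm high. Origin: centre of its underside. It lies near the other end of the pile, lower than the blue tray's underside.
- pepper_mill: Bystander: wooden pepper mill, 58 mm across, 170 mm tall. Origin: centre of its underside. It stands on the far side of the pile.
- speckled_mug: Bystander: white speckled mug with a handle, 81 x 120 mm, 94 mm tall. Origin: centre of its underside. It stands beyond the far end of the green tray.
Not all that is in view belongs to the job. There is more than one size of the blue_tray; the job needs the larger.

How it is judged:
By the outcome, as a careful person would: the job done as asked, in the order asked, and still so for the second after the job is handed in, with the robot touching nothing.
It also fails if it takes over 72 s, if anything falls off the work surface, if the arm or the gripper's body presses on something with over 40 N, if the wrist force passes 120 N, or if a joint passes its speed limit or range.

## Working session

There is one attempt and no reset: what is moved stays moved. The work goes in short steps, Python scripts to look and compute and a shell command to move; the robot and the scene stay as the last step left them, time stands still between calls to the robot, and variables do not carry over. Pictures are saved under pics/ and viewed, and the job is handed in when it is done.

```bash
ls; mkdir -p pics; python3 - <<'E'
from rig import monitor, vision, r
import cv2, numpy as np
print(monitor.sense()); print(r.grip_point_offset)
for n in ["scene","side"]:
    p,d=vision.grab_frame(n); cv2.imwrite(f"pics/{n}0.png",p); np.savez(f"pics/{n}0.npz",p=p,d=d)
    c=vision.camera_params(n); print(n,c, -c["R"].T@c["t"])
E
```

```text
pics
{'clock': 0.0, 'qpos': array([ 1.27062683e+00,  3.53628485e-01,  1.63412132e+00, -3.14045346e-05,
        1.15520274e+00, -2.39717230e-03]), 'qvel': array([-0.00092726,  0.00037253, -0.00076037,  0.00175628,  0.00050458,
        0.00054714]), 'joint_efforts': array([-1.45331628e-04, -6.05238032e+01, -3.42078602e+01,  5.73000420e-05,
        8.99875537e-03,  1.74598597e-05]), 'eef_pos': array([183.23882438, 597.04557884, 230.5794439 ]), 'tcp_rot': array([3.14156720e+00, 1.35995882e-03, 1.27303668e+00]), 'contact_force': array([-0.13406874, -0.0009111 , -0.14170324]), 'wrist_torque': array([ 0.00307734,  0.04002202, -0.01554361]), 'opening': 0.9990698414259265}
18.700000000000003
scene {'fx': 462.1676428350611, 'fy': 462.1676428350611, 'cx': 259.88907853526615, 'cy': 185.3006748638969, 'R': array([[-0.06081821,  0.99797904, -0.01841141],
       [ 0.62882257,  0.02398337, -0.77717885],
       [-0.77516664, -0.05884413, -0.62901037]]), 't': array([ 104.20505844, -294.18552333, 2025.45955833])} [1761.39673901   22.24751102 1047.31886971]
side {'fx': 386.0570683544209, 'fy': 386.0570683544209, 'cx': 255.2295116180492, 'cy': 191.58172003953334, 'R': array([[ 0.99836973,  0.05657911, -0.0075285 ],
       [ 0.0316871 , -0.6591153 , -0.75137404],
       [-0.04747423,  0.74991054, -0.6598336 ]]), 't': array([-567.18810624,  -22.01615975, 1111.09756189])} [ 619.7095644  -815.64396522  712.32705197]
```

View pics/scene0.png

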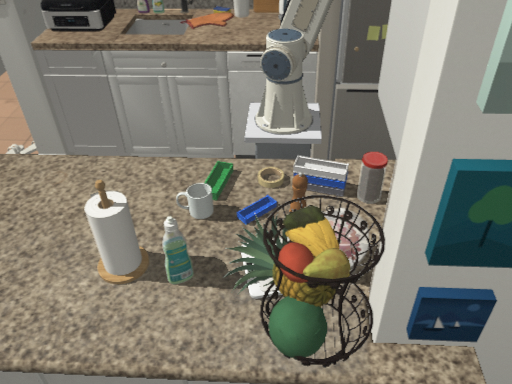

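View pics/side0.png

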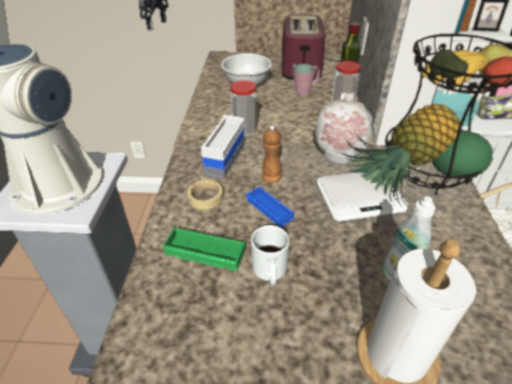

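The scene view shows the pile at about (320,175), with the jar at (373,178), the tape at (271,177), the mill at (299,190), the green tray at (218,181) and the mug at (199,200). The small decoy blue tray is at (258,210). In the side view the pile is at (224,143) and the green tray at (204,248).

Next I'll measure with the point clouds.

```bash
cat > h.py <<'E'
import numpy as np, cv2
from rig import monitor, vision, r
def cloud(n,p,d,c):
    v,u=np.mgrid[0:d.shape[0],0:d.shape[1]]
    X=np.stack([(u-c["cx"])/c["fx"]*d,(v-c["cy"])/c["fy"]*d,d],-1)
    return (X-c["t"])@c["R"]
def proj(c,P):
    q=np.asarray(P)@c["R"].T+c["t"]; return q[...,:2]/q[...,2:]*[c["fx"],c["fy"]]+[c["cx"],c["cy"]]
def grab(n,save=None):
    c=vision.camera_params(n); p,d=vision.grab_frame(n)
    if save: cv2.imwrite(save,p)
    return p,d,c
def rect(P): 
    (cx,cy),(w,h),a=cv2.minAreaRect(P[:,:2].astype(np.float32)); 
    if w<h: w,h,a=h,w,a+90
    return round(cx,1),round(cy,1),round(w,1),round(h,1),round((a+90)%180-90,2)
E
python3 - <<'E'
from h import *
for n in ["scene","side"]:
    z=np.load(f"pics/{n}0.npz");p,d=z["p"],z["d"];c=vision.camera_params(n)
    X=cloud(n,p,d,c); hsv=cv2.cvtColor(p,cv2.COLOR_BGR2HSV); H,S,V=[hsv[...,i].astype(int) for i in range(3)]
    inr=(X[...,0]>250)&(X[...,0]<900)&(X[...,1]>-300)&(X[...,1]<500)&(d>0)
    ms={"green":(H>45)&(H<80)&(S>150),"blue":(H>105)&(H<130)&(S>130),"white":(S<40)&(V>150),"yellow":(H>18)&(H<32)&(S>80),"red":((H<6)|(H>174))&(S>150)}
    for k,m in ms.items():
        m=(m&inr).astype(np.uint8); nl,lab,st,ce=cv2.connectedComponentsWithStats(m)
        for i in range(1,nl):
            if st[i,4]<60: continue
            P=X[lab==i]; hi=np.percentile(P[:,2],97)
            print(n,k,st[i,:5],"z",np.percentile(P[:,2],[3,50,97]).round(),"rect",rect(P[P[:,2]>hi-8]))
    q=cv2.resize(p[130:240,160:410] if n=="scene" else p[70:290,130:330],None,fx=3,fy=3,interpolation=2); cv2.imwrite(f"pics/{n}0c.png",q[:600,:800])
E
```

```text
scene blue [306 175  40  14 273] z [36. 52. 64.] rect (504.7, 150.6, 132.8, 16.0, 77.27)
scene blue [237 195  40  29 536] z [ 0.  9. 24.] rect (613.1, -78.7, 137.4, 51.9, -47.39)
scene white [ 378    0   45  148 3542] z [471. 622. 753.] rect (841.2, 255.5, 117.0, 2.4, -0.24)
scene white [293 156  56  19 401] z [  1.  77. 100.] rect (470.4, 134.8, 179.1, 69.7, 76.02)
scene white [187 183  25  35 209] z [ 7. 67. 93.] rect (620.4, -259.7, 83.8, 61.5, -23.97)
scene white [358 237  10  16 100] z [105. 129. 145.] rect (870.3, 226.7, 26.5, 2.6, -40.88)
scene yellow [258 167  26  20 183] z [ 0. 21. 26.] rect (436.7, -38.7, 101.4, 91.0, 3.73)
scene red [362 158  25  10  74] z [152. 159. 164.] rect (540.3, 297.3, 76.9, 33.1, 73.44)
side green [ 165  229   79   40 1905] z [ 7. 12. 33.] rect (463.4, -235.0, 177.1, 62.4, -12.32)
side blue [203 132  40  37 304] z [39. 53. 65.] rect (490.2, 111.3, 171.8, 57.9, 54.64)
side blue [247 187  47  40 872] z [ 5. 11. 26.] rect (609.9, -78.6, 135.7, 48.5, -46.32)
side white [ 317   92   55   72 1664] z [ 10. 150. 201.] rect (827.4, 86.1, 200.2, 23.4, -83.89)
side white [ 200  112   45   48 1013] z [  2.  81. 103.] rect (468.0, 136.6, 185.2, 65.0, 76.32)
side white [351 139  15  10  85] z [ 78.  99. 115.] rect (832.2, 82.9, 53.3, 19.5, 55.46)
side white [ 316  173   65   49 2330] z [ 4. 23. 27.] rect (829.2, -23.1, 164.9, 153.0, -76.22)
side white [403 197  26  37 435] z [165. 206. 237.] rect (895.0, -281.3, 17.5, 8.9, 88.94)
side white [ 250  225   40   55 1205] z [ 1. 64. 95.] rect (615.1, -262.4, 80.9, 74.7, 0.2)
side yellow [188 181  35  28 440] z [ 5. 24. 28.] rect (434.8, -40.8, 92.0, 90.9, 9.36)
side red [337  64  23  10 111] z [157. 164. 167.] rect (858.0, 451.6, 59.7, 57.5, 32.9)
side red [231  88  25   7  85] z [157. 163. 167.] rect (515.9, 275.7, 74.5, 29.2, 3.89)
```

```bash
python3 - <<'E'
from h import *
c=vision.camera_params("wrist");print(c, -c["R"].T@c["t"]); p,d,c=grab("wrist","pics/w0.png")
E
```

```text
{'fx': 265.3401198848304, 'fy': 265.3401198848304, 'cx': 255.64633890802062, 'cy': 189.5828818338221, 'R': array([[ 0.29342483,  0.95598166, -0.000971  ],
       [ 0.91794673, -0.2814666 ,  0.27955385],
       [ 0.26697505, -0.08291937, -0.96012952]]), 't': array([-624.7848961 ,  -37.41870381,  378.00550632])} [116.75773668 618.09476225 372.78812268]
```

View pics/scene0c.png

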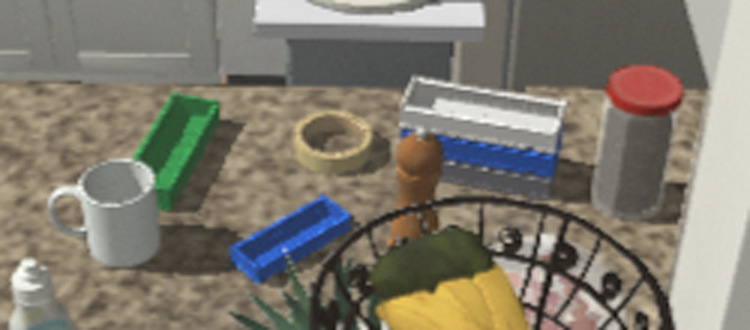

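View pics/w0.png

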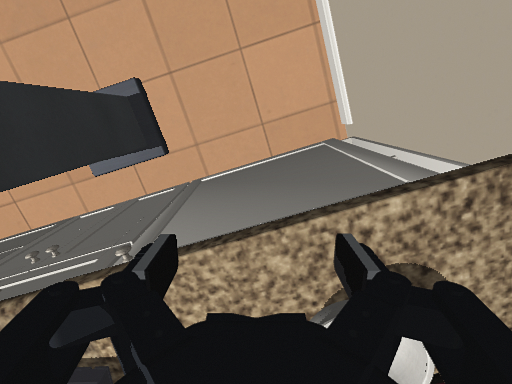

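```bash
cat >> h.py <<'E'
from scipy.spatial.transform import Rotation as Ro
def delta(pos,yaw,s=None,rpy=None):
    s=s or monitor.sense()
    R0=Ro.from_euler("xyz",s["tcp_rot"]); R1=Ro.from_euler("xyz",rpy if rpy is not None else [np.pi,0,yaw])
    print("dp",(R0.inv().apply(np.array(pos)-s["eef_pos"])).round(1),"ang",(R0.inv()*R1).as_rotvec().round(3))
def st():
    s=monitor.sense(); print("t",round(s["clock"],2),"p",s["eef_pos"].round(1),"rpy",s["tcp_rot"].round(3),"F",s["contact_force"].round(1),"op",round(s["opening"],3),"q",s["qpos"].round(2)); return s
E
python3 - <<'E'
from h import *
st(); delta([455,90,270],-0.24)
# mill, jar by colour+height
for n in ["scene","side"]:
    z=np.load(f"pics/{n}0.npz");p,d=z["p"],z["d"];c=vision.camera_params(n);X=cloud(n,p,d,c)
    for nm,(x0,x1,y0,y1,z0) in {"mill":(505,620,20,130,70),"jar":(440,600,232,360,80)}.items():
        m=(X[...,0]>x0)&(X[...,0]<x1)&(X[...,1]>y0)&(X[...,1]<y1)&(X[...,2]>z0)&(X[...,2]<175)&(d>0)
        P=X[m]; print(n,nm,len(P),np.percentile(P,[2,50,98],axis=0).round(0).tolist())
E
```

```text
t 0.15 p [183.3 597.1 230.7] rpy [-3.142e+00  1.000e-03  1.273e+00] F [-0.6 -0.  -0.2] op 1.0 q [ 1.27  0.35  1.63  0.    1.16 -0.  ]
dp [-405.1  408.6  -38.9] ang [1.000e-03 1.000e-03 1.513e+00]
scene mill 73 [[547.0, 37.0, 73.0], [614.0, 59.0, 153.0], [620.0, 108.0, 168.0]]
scene jar 770 [[485.0, 264.0, 82.0], [542.0, 299.0, 141.0], [558.0, 339.0, 164.0]]
side mill 373 [[589.0, 38.0, 73.0], [606.0, 44.0, 130.0], [619.0, 67.0, 169.0]]
side jar 865 [[477.0, 265.0, 83.0], [517.0, 277.0, 139.0], [554.0, 337.0, 167.0]]
```

```bash
python3 -m inch '[{"dp":[-10,10,-20],"angular":[0,0,0.05],"fingers":0},{"dp":[-35,35,-39],"angular":[0,0,0.15],"fingers":0},{"dp":[-62,62,-39],"angular":[0,0,0.26],"fingers":0},{"dp":[-89,89,-39],"angular":[0,0,0.37],"fingers":0},{"dp":[-116,116,-39],"angular":[0,0,0.48],"fingers":0},{"dp":[-143,143,-39],"angular":[0,0,0.59],"fingers":0},{"dp":[-170,170,-39],"angular":[0,0,0.70],"fingers":0},{"dp":[-197,198,-39],"angular":[0,0,0.81],"fingers":0},{"dp":[-224,226,-39],"angular":[0,0,0.92],"fingers":0},{"dp":[-251,253,-39],"angular":[0,0,1.02],"fingers":0},{"dp":[-278,280,-39],"angular":[0,0,1.12],"fingers":0},{"dp":[-305,308,-39],"angular":[0,0,1.22],"fingers":0}]'; python3 -c "
from h import *
st(); delta([455,90,270],-0.24)"
```

```text
clock: 1.15
eef_pos: [388.6, 213.8, 270.3]
tcp_rot: [-3.142, -0.0, 0.048]
contact_force: [0.6, 1.0, 0.4]
opening: 1.001
t 1.15 p [388.6 213.8 270.3] rpy [-3.142 -0.     0.048] F [0.6 1.  0.4] op 1.001 q [0.5  0.02 1.95 0.   1.16 0.45]
dp [ 60.4 126.8   0.3] ang [-0.    -0.     0.288]
```

```bash
python3 -m inch '[{"dp":[14,28,0],"angular":[0,0,0.08],"fingers":150},{"dp":[28,58,0],"angular":[0,0,0.16],"fingers":150},{"dp":[42,88,0],"angular":[0,0,0.24],"fingers":150},{"dp":[54,114,0],"angular":[0,0,0.288],"fingers":150},{"dp":[60,126,0],"angular":[0,0,0.288],"fingers":150},{"dp":[60,126,0],"angular":[0,0,0.288],"fingers":150}]'; python3 - <<'E'
from h import *
s=st()
p,d,c=grab("wrist","pics/w1.png"); np.savez("pics/w1.npz",p=p,d=d,R=c["R"],t=c["t"])
E
```

```text
clock: 1.65
eef_pos: [456.0, 90.7, 270.2]
tcp_rot: [3.141, -0.0, -0.238]
contact_force: [-0.2, -0.1, -0.8]
opening: 0.411
t 1.65 p [456.   90.7 270.2] rpy [ 3.141 -0.    -0.238] F [-0.2 -0.1 -0.8] op 0.411 q [ 0.19  0.06  1.92 -0.    1.17  0.43]
```

View pics/w1.png

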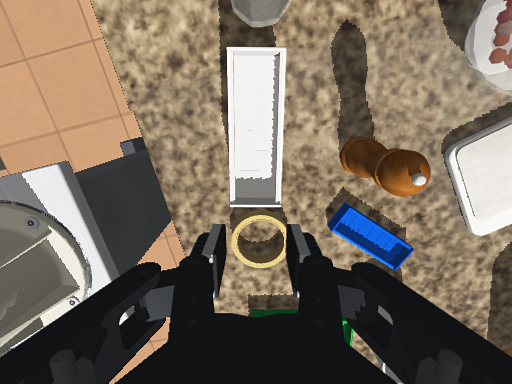

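The wrist view shows the white tray squarely, with corners at about (227,48), (286,48), (281,207) and (230,207). The tape is at (259,241), and the jar is at the top near (260,5).

```bash
cat >> h.py <<'E'
def toprect(p,d,c,lo,hi,box,zp=None,minpx=0):
    X=cloud("",p,d,c); m=(d>0)&(X[...,2]>lo)&(X[...,2]<hi)&(X[...,0]>box[0])&(X[...,0]<box[1])&(X[...,1]>box[2])&(X[...,1]<box[3])
    m=cv2.morphologyEx(m.astype(np.uint8),cv2.MORPH_CLOSE,np.ones((3,3)))
    nl,lab,stt,_=cv2.connectedComponentsWithStats(m); i=1+np.argmax(stt[1:,4]); P=X[(lab==i)&(d>0)]
    return rect(P),np.percentile(P[:,2],[5,50,95]).round(1),len(P)
def quad(mask,c,z):
    cs,_=cv2.findContours(mask.astype(np.uint8),cv2.RETR_EXTERNAL,cv2.CHAIN_APPROX_NONE); k=max(cs,key=cv2.contourArea)
    b=cv2.boxPoints(cv2.minAreaRect(k)); 
    return k,b
def ray(c,uv,z):
    uv=np.atleast_2d(uv).astype(float); dr=np.c_[(uv[:,0]-c["cx"])/c["fx"],(uv[:,1]-c["cy"])/c["fy"],np.ones(len(uv))]@c["R"]
    o=-c["R"].T@c["t"]; return o+dr*((z-o[2])/dr[:,2])[:,None]
E
python3 - <<'E'
from h import *
z=np.load("pics/w1.npz");p,d=z["p"],z["d"];c=dict(vision.camera_params("wrist"))
print(abs(c["R"]-z["R"]).max())
print(toprect(p,d,c,90,110,(380,560,20,240)))
X=cloud("",p,d,c)
# jar: tape: 
print("tape",toprect(p,d,c,15,35,(370,500,-100,30)))
# rim height profile: along pile
print(ray(c,[[226.5,47.5],[286,47.5],[281.5,207.5],[229.5,207.5]],102).round(1))
hsv=cv2.cvtColor(p,cv2.COLOR_BGR2HSV)
m=(hsv[...,0]<8)&(hsv[...,1]>120)&(X[...,2]>100)
# jar from pixel heights >120
m=(d>0)&(X[...,2]>80)&(X[...,1]>235)&(X[...,1]<360)&(X[...,0]>400); P=X[m]; print("jar",len(P),np.percentile(P,[1,50,99],axis=0).round(0))
E
```

```text
0.0008163149421442743
((467.5, 139.2, 179.7, 64.1, 75.94), array([ 95. ,  97.5, 101.7]), 2489)
tape ((429.7, -35.1, 94.6, 87.7, 77.68), array([16.5, 23.3, 24.8]), 1054)
[[458.7 231.9 102. ]
 [519.7 217.2 102. ]
 [477.7  43.1 102. ]
 [414.9  58.3 102. ]]
jar 124 [[489. 267.  80.]
 [504. 270.  85.]
 [524. 276.  94.]]
```

```bash
python3 - <<'E'
from h import *
C=np.array([467.7,138.5]);u=np.array([np.cos(1.325),np.sin(1.325)])
delta([*(C-113*u),44],-0.246)
E
```

```text
dp [  0.4  64.7 226.1] ang [0.    0.    0.009]
```

```bash
python3 -m inch '[{"dp":[0,30,10],"angular":[0,0,0.009],"fingers":190},{"dp":[0.4,64.7,40],"angular":[0,0,0.009],"fingers":190},{"dp":[0.4,64.7,80],"angular":[0,0,0.009],"fingers":190},{"dp":[0.4,64.7,120],"angular":[0,0,0.009],"fingers":190},{"dp":[0.4,64.7,160],"angular":[0,0,0.009],"fingers":190},{"dp":[0.4,64.7,195],"angular":[0,0,0.009],"fingers":190},{"dp":[0.4,64.7,218],"angular":[0,0,0.009],"fingers":190},{"dp":[0.4,64.7,226],"angular":[0,0,0.009],"fingers":190},{"dp":[0.4,64.7,226],"angular":[0,0,0.009],"fingers":190}]'; python3 - <<'E'
from h import *
s=st()
p,d,c=grab("side","pics/s2.png");cv2.imwrite("pics/s2c.png",cv2.resize(p[90:220,150:330],None,fx=4,fy=4,interpolation=2))
p,d,c=grab("wrist","pics/w2.png")
E
```

```text
clock: 2.45
eef_pos: [438.6, 30.6, 42.8]
tcp_rot: [3.141, 0.004, -0.243]
contact_force: [0.4, 0.4, 0.3]
opening: 0.251
t 2.45 p [438.6  30.6  42.8] rpy [ 3.141  0.004 -0.243] F [0.4 0.4 0.3] op 0.251 q [0.07 0.37 2.16 0.   0.62 0.31]
```

View pics/w2.png

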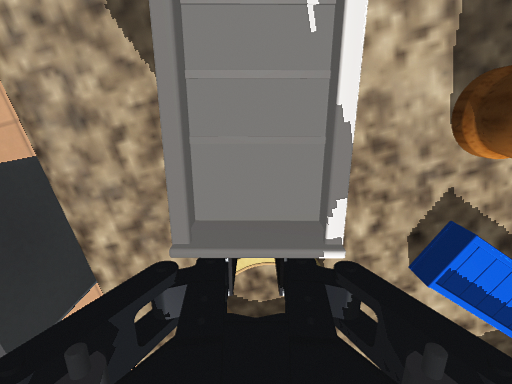

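View pics/s2c.png

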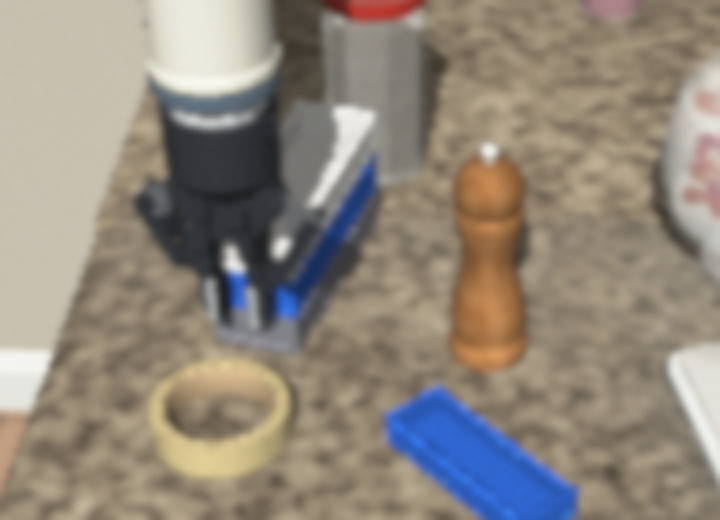

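The open fingers stand centred behind the pile's −u end, at about (257,270) in the wrist picture, and clear of the tape. I'll push in stages.

```bash
python3 -m inch '[{"dp":[0,-2,0],"angular":[0,0,0],"fingers":190},{"dp":[0,-4,0],"angular":[0,0,0],"fingers":190},{"dp":[0,-6,0],"angular":[0,0,0],"fingers":190},{"dp":[0,-8,0],"angular":[0,0,0],"fingers":190},{"dp":[0,-10,0],"angular":[0,0,0],"fingers":190},{"dp":[0,-12,0],"angular":[0,0,0],"fingers":190},{"dp":[0,-14,0],"angular":[0,0,0],"fingers":190},{"dp":[0,-16,0],"angular":[0,0,0],"fingers":190},{"dp":[0,-18,0],"angular":[0,0,0],"fingers":190},{"dp":[0,-20,0],"angular":[0,0,0],"fingers":190},{"dp":[0,-22,0],"angular":[0,0,0],"fingers":190},{"dp":[0,-22,0],"angular":[0,0,0],"fingers":190}]'; python3 - <<'E'
from h import *
s=st()
p,d,c=grab("wrist","pics/w3.png")
print(toprect(p,d,c,88,110,(380,560,20,270)))
C=np.array([467.7,138.5]);u=np.array([np.cos(1.325),np.sin(1.325)]);print((s["eef_pos"][:2]-C)@u)
E
```

```text
clock: 3.55
eef_pos: [445.6, 51.6, 44.2]
tcp_rot: [-3.141, 0.0, -0.244]
contact_force: [-0.5, -1.7, 0.6]
opening: 0.257
t 3.55 p [445.6  51.6  44.2] rpy [-3.141  0.    -0.244] F [-0.5 -1.7  0.6] op 0.257 q [0.11 0.37 2.14 0.   0.62 0.36]
((449.8, 64.2, 189.6, 178.0, 76.14), array([ 91.5,  95.5, 107.5]), 22637)
-89.68526041960115
```

View pics/w3.png

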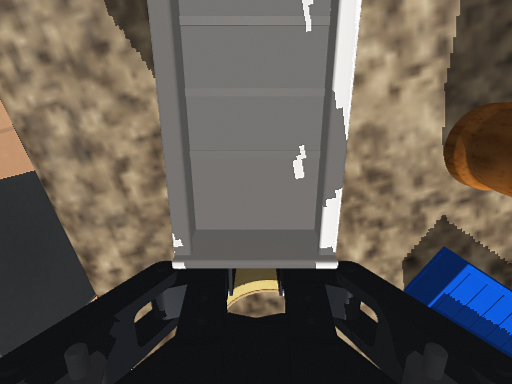

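```bash
cat >> h.py <<'E'
C0=np.array([467.7,138.5]);u0=np.array([np.cos(1.325),np.sin(1.325)]);t0=np.array([u0[1],-u0[0]])
def uv(P): P=np.asarray(P)[...,:2]-C0; return np.stack([P@u0,P@t0],-1).round(1)
E
python3 - <<'E'
from h import *
c=vision.camera_params("wrist")
print(uv(ray(c,[[172,268],[338,268]],102)))
p,d,c=grab("scene","pics/sc3.png");cv2.imwrite("pics/sc3c.png",cv2.resize(p[140:220,260:400],None,fx=5,fy=5,interpolation=2))
E
```

```text
[[-72.5 -29.3]
 [-72.4  30.9]]
```

View pics/sc3c.png

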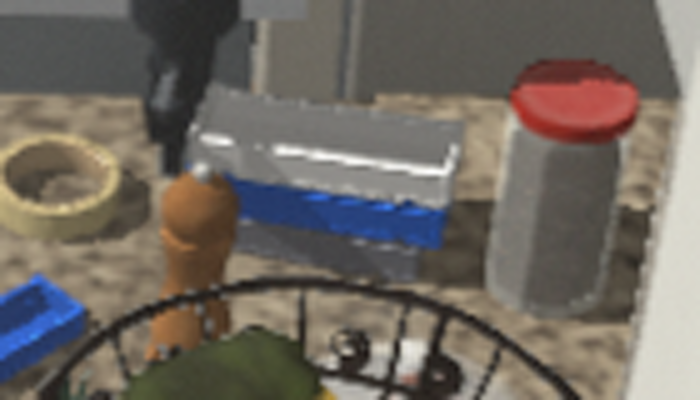

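```bash
python3 -m inch '[{"dp":[0,-1,0],"angular":[0,0,0],"fingers":190},{"dp":[0,-2,0],"angular":[0,0,0],"fingers":190},{"dp":[0,-3,0],"angular":[0,0,0],"fingers":190},{"dp":[0,-4,0],"angular":[0,0,0],"fingers":190},{"dp":[0,-5,0],"angular":[0,0,0],"fingers":190},{"dp":[0,-6,0],"angular":[0,0,0],"fingers":190},{"dp":[0,-6.5,0],"angular":[0,0,0],"fingers":190},{"dp":[0,-6.5,0],"angular":[0,0,0],"fingers":190}]'; python3 - <<'E'
from h import *
s=st(); print(uv(s["eef_pos"]))
p,d,c=grab("wrist","pics/w4.png")
X=cloud("",p,d,c)
for v,uu in [(150,170),(150,340),(240,180),(240,332),(60,160),(60,350),(200,180),(265,255)]: print((v,uu),X[v,uu].round(1),uv(X[v,uu]))
p,d,c=grab("scene","pics/sc4.png");cv2.imwrite("pics/sc4c.png",cv2.resize(p[140:220,260:400],None,fx=5,fy=5,interpolation=2))
E
```

```text
clock: 4.32
eef_pos: [447.2, 57.7, 44.3]
tcp_rot: [-3.141, 0.0, -0.244]
contact_force: [-0.8, 0.4, -1.1]
opening: 0.252
t 4.32 p [447.2  57.7  44.3] rpy [-3.141  0.    -0.244] F [-0.8  0.4 -1.1] op 0.252 q [0.12 0.38 2.14 0.   0.62 0.37]
[-83.4  -0.2]
(150, 170) [434.  121.7  94.8] [-24.5 -28.6]
(150, 340) [490.9 107.6  94.8] [-24.4  30. ]
(240, 180) [425.7  87.6  93.1] [-59.6 -28.3]
(240, 332) [482.7  74.2  94.4] [-58.8  30.2]
(60, 160) [440.3 149.3  95. ] [  3.8 -29.2]
(60, 350) [498.1 134.8  95.3] [ 3.8 30.4]
(200, 180) [431.6 103.6  94.8] [-42.6 -26.5]
(265, 255) [452.   72.8  97.9] [-67.5   0.8]
```

View pics/sc4c.png

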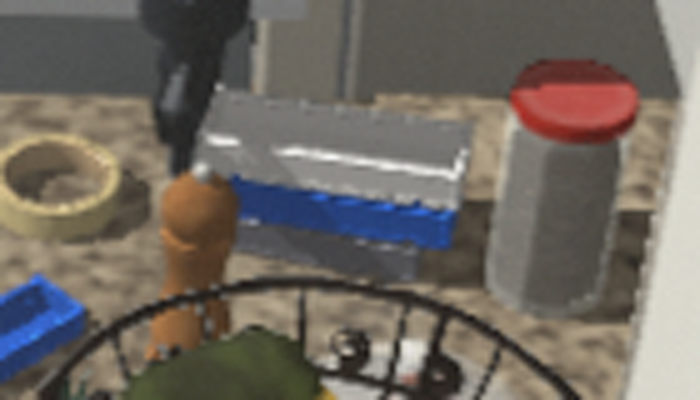

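View pics/w4.png

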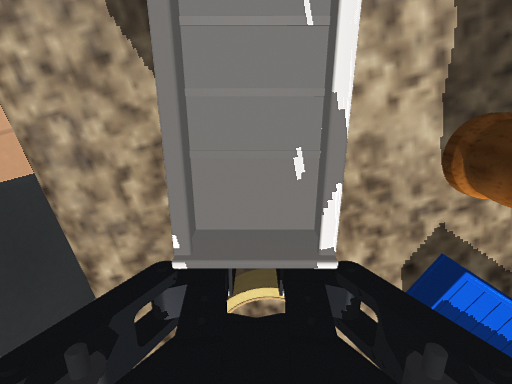

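```bash
python3 - <<'E'
from h import *
p,d,c=grab("side","pics/s4.png");cv2.imwrite("pics/s4c.png",cv2.resize(p[90:180,170:270],None,fx=6,fy=6,interpolation=2))
z=np.load("pics/side0.npz")
for nm,(P,D) in {"0":(z["p"],z["d"]),"now":(p,d)}.items():
    X=cloud("",P,D,c); U=(X[...,:2]-C0)@u0; T=(X[...,:2]-C0)@t0
    for lo,hi in [(-40,0),(0,40),(40,70),(70,85)]:
        m=(D>0)&(U>lo)&(U<hi)&(T>24)&(T<31)&(X[...,2]>85); print(nm,lo,m.sum(),np.percentile(X[m][:,2],[10,50,90]).round(1) if m.sum() else "")
E
```

```text
0 -40 16 [ 98.7 100.  100.9]
0 0 15 [ 97.8  99.6 100.7]
0 40 11 [ 98.3 100.2 101.4]
0 70 6 [ 99.8 101.2 102.7]
now -40 34 [373.8 392.2 403.1]
now 0 21 [ 94.1  98.4 100.1]
now 40 15 [ 89.6  99.1 100.2]
now 70 5 [97.8 98.9 99.5]
```

View pics/s4c.png

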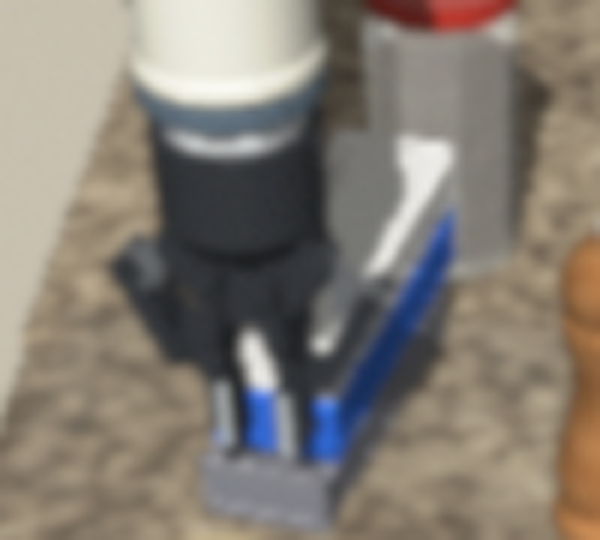

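```bash
python3 -m inch '[{"dp":[0,-0.5,0],"angular":[0,0,0],"fingers":190},{"dp":[0,-1,0],"angular":[0,0,0],"fingers":190},{"dp":[0,-1.5,0],"angular":[0,0,0],"fingers":190},{"dp":[0,-2,0],"angular":[0,0,0],"fingers":190},{"dp":[0,-2,0],"angular":[0,0,0],"fingers":190}]'; python3 - <<'E'
from h import *
s=st(); print(uv(s["eef_pos"]))
p,d,c=grab("wrist","pics/w5.png")
X=cloud("",p,d,c)
for v,uu in [(150,170),(150,340),(240,180),(240,332),(60,160),(60,350),(265,255)]: print((v,uu),X[v,uu].round(1),uv(X[v,uu]))
E
```

```text
clock: 4.88
eef_pos: [447.6, 59.6, 44.3]
tcp_rot: [3.142, 0.0, -0.244]
contact_force: [-0.8, -2.0, 0.1]
opening: 0.256
t 4.88 p [447.6  59.6  44.3] rpy [ 3.142  0.    -0.244] F [-0.8 -2.   0.1] op 0.256 q [0.13 0.38 2.14 0.   0.63 0.37]
[-81.5  -0.3]
(150, 170) [434.2 123.5  93.9] [-22.7 -28.8]
(150, 340) [491.6 109.2  94.1] [-22.6  30.3]
(240, 180) [426.5  89.8  93.8] [-57.3 -28.1]
(240, 332) [483.3  75.7  94. ] [-57.1  30.4]
(60, 160) [440.8 151.1  95. ] [  5.7 -29.1]
(60, 350) [499.  136.7  94.2] [ 5.9 30.8]
(265, 255) [452.5  74.6  97.8] [-65.6   0.8]
```

View pics/w5.png

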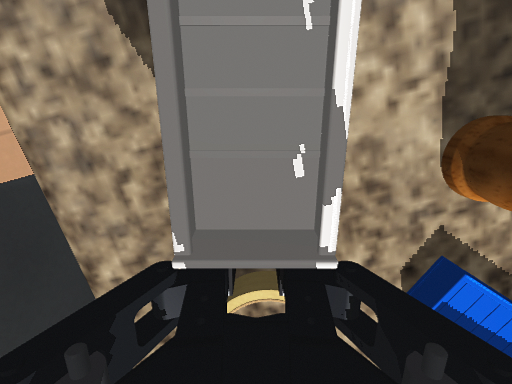

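```bash
python3 -m inch '[{"dp":[0,-0.5,0],"angular":[0,0,0],"fingers":190},{"dp":[0,-1,0],"angular":[0,0,0],"fingers":190},{"dp":[0,-1.5,0],"angular":[0,0,0],"fingers":190},{"dp":[0,-1.5,0],"angular":[0,0,0],"fingers":190}]'; python3 - <<'E'
from h import *
s=st(); print(uv(s["eef_pos"]))
p,d,c=grab("wrist","pics/w6.png")
X=cloud("",p,d,c)
for v,uu in [(150,170),(150,340),(240,180),(240,332),(60,160),(60,350),(265,255)]: print((v,uu),X[v,uu].round(1),uv(X[v,uu]))
E
```

```text
clock: 5.27
eef_pos: [448.0, 61.0, 44.3]
tcp_rot: [-3.142, 0.0, -0.244]
contact_force: [-0.8, -0.7, -0.9]
opening: 0.258
t 5.27 p [448.   61.   44.3] rpy [-3.142  0.    -0.244] F [-0.8 -0.7 -0.9] op 0.258 q [0.13 0.38 2.14 0.   0.63 0.38]
[-79.9  -0.3]
(150, 170) [435.  125.   95.3] [-21.  -28.4]
(150, 340) [491.8 110.8  94.6] [-21.   30.1]
(240, 180) [426.9  91.3  93.9] [-55.7 -28.1]
(240, 332) [483.7  77.1  93.7] [-55.7  30.4]
(60, 160) [441.3 152.4  95.5] [  7.1 -29. ]
(60, 350) [498.9 138.1  95.7] [ 7.2 30.3]
(265, 255) [452.9  76.3  98.1] [-64.    0.8]
```

View pics/w6.png

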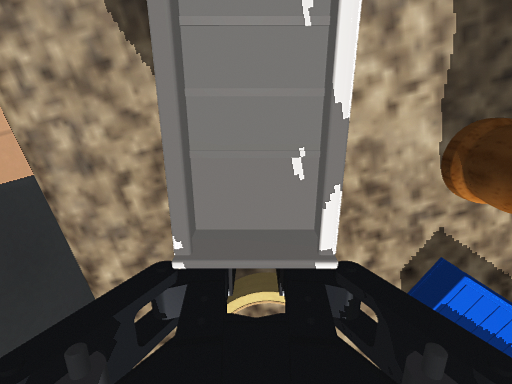

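```bash
python3 -m inch '[{"dp":[0,-0.5,0],"angular":[0,0,0],"fingers":190},{"dp":[0,-1,0],"angular":[0,0,0],"fingers":190},{"dp":[0,-1.5,0],"angular":[0,0,0],"fingers":190},{"dp":[0,-1.5,0],"angular":[0,0,0],"fingers":190}]'; python3 - <<'E'
from h import *
s=st(); print(uv(s["eef_pos"]))
p,d,c=grab("wrist","pics/w7.png")
X=cloud("",p,d,c)
for v,uu in [(150,170),(150,340),(240,180),(240,332),(60,160),(60,350),(265,255)]: print((v,uu),X[v,uu].round(1),uv(X[v,uu]))
E
```

```text
clock: 5.65
eef_pos: [448.6, 62.7, 44.4]
tcp_rot: [-3.141, -0.0, -0.244]
contact_force: [0.2, -0.0, -0.0]
opening: 0.257
t 5.65 p [448.6  62.7  44.4] rpy [-3.141 -0.    -0.244] F [ 0.2 -0.  -0. ] op 0.257 q [0.14 0.38 2.14 0.   0.63 0.38]
[-78.2  -0. ]
(150, 170) [435.4 126.6  94.6] [-19.4 -28.4]
(150, 340) [492.7 112.2  93.7] [-19.4  30.6]
(240, 180) [427.   92.4  92.8] [-54.6 -28.2]
(240, 332) [484.3  78.8  94.1] [-53.9  30.6]
(60, 160) [441.5 154.5  94. ] [  9.1 -29.3]
(60, 350) [500.1 139.8  94.1] [ 9.2 31.1]
(265, 255) [453.3  77.   96.7] [-63.2   1. ]
```

View pics/w7.png

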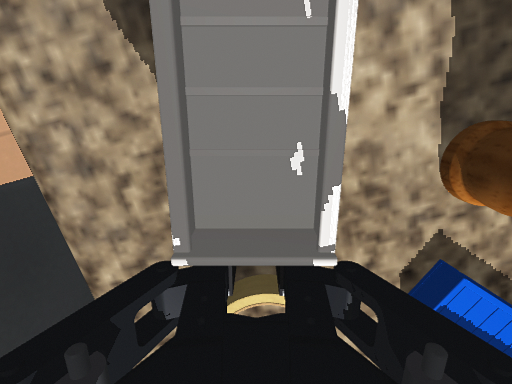

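The far end now looks narrower (152–357 against 148–359) and the contact force is near zero, so it has probably dropped. I'll check from the other cameras.

```bash
python3 - <<'E'
from h import *
p,d,c=grab("side","pics/s7.png");cv2.imwrite("pics/s7c.png",cv2.resize(p[90:180,170:270],None,fx=6,fy=6,interpolation=2))
X=cloud("",p,d,c); U=(X[...,:2]-C0)@u0; T=(X[...,:2]-C0)@t0
for lo,hi in [(10,40),(40,70),(70,100),(100,120)]:
    m=(d>0)&(U>lo)&(U<hi)&(T>24)&(T<31)&(X[...,2]>85)&(X[...,2]<120); print(lo,m.sum(),np.percentile(X[m][:,2],[10,50,90]).round(1) if m.sum() else "")
p,d,c=grab("scene","pics/sc7.png");cv2.imwrite("pics/sc7c.png",cv2.resize(p[140:220,260:400],None,fx=5,fy=5,interpolation=2))
E
```

```text
10 11 [94.2 95.3 96.7]
40 14 [90.  95.4 97.1]
70 13 [91.6 96.2 97.1]
100 12 [87.  95.3 99.3]
```

View pics/s7c.png

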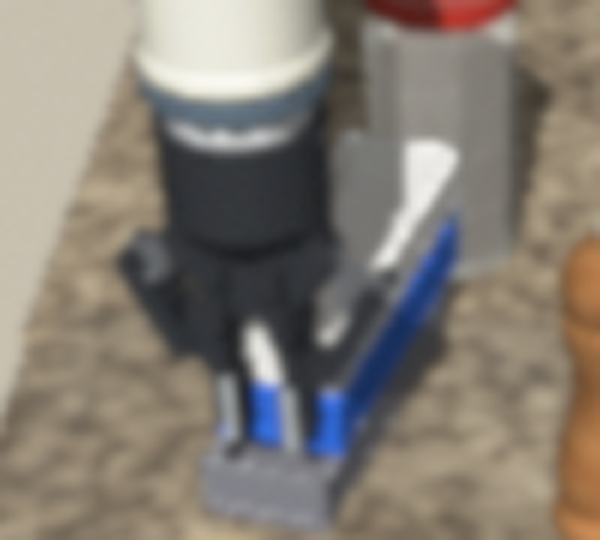

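View pics/sc7c.png

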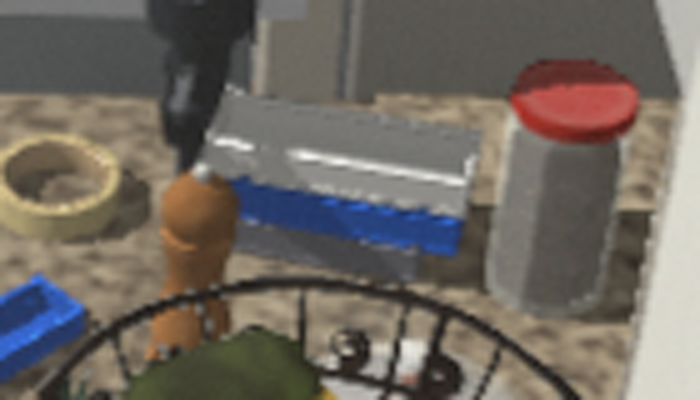

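All the rim heights fell by about 4 mm, from about 99.5 to 95.4, so blue is seated at +26. I'll retreat, lift and measure again.

```bash
python3 -m inch '[{"dp":[0,6,0],"angular":[0,0,0],"fingers":190},{"dp":[0,12,0],"angular":[0,0,0],"fingers":190},{"dp":[0,14,-40],"angular":[0,0,0],"fingers":190},{"dp":[0,14,-80],"angular":[0,0,0],"fingers":255},{"dp":[0,5,-120],"angular":[0,0,0],"fingers":255},{"dp":[0,-5,-160],"angular":[0,0,0],"fingers":255},{"dp":[0,-10,-195],"angular":[0,0,0],"fingers":255},{"dp":[0,-10,-210],"angular":[0,0,0],"fingers":255},{"dp":[0,-10,-210],"angular":[0,0,0],"fingers":255},{"dp":[0,-10,-210],"angular":[0,0,0],"fingers":255}]'; python3 - <<'E'
from h import *
s=st()
p,d,c=grab("wrist","pics/w8.png")
a=toprect(p,d,c,86,110,(380,560,20,270));print(a,uv(a[0][:2]))
X=cloud("",p,d,c)
m=(d>0)&(X[...,2]>10)&(X[...,2]<45); P=X[m];q=uv(P);k=(abs(q[:,1])<40)&(q[:,0]>-110)&(q[:,0]<-50)
print("drip",len(P[k]),np.percentile(q[k],[2,50,98],axis=0),np.percentile(P[k][:,2],[10,50,95]))
E
```

```text
clock: 6.63
eef_pos: [450.9, 71.7, 254.8]
tcp_rot: [-3.141, -0.002, -0.244]
contact_force: [0.2, -0.7, -0.6]
opening: 0.001
t 6.63 p [450.9  71.7 254.8] rpy [-3.141e+00 -2.000e-03 -2.440e-01] F [ 0.2 -0.7 -0.6] op 0.001 q [ 0.15  0.06  1.95 -0.    1.13  0.4 ]
((475.6, 152.3, 188.6, 73.2, 76.48), array([91.9, 93.5, 96.9]), 2501) [15.3  4.3]
drip 320 [[-90.7   -30.5  ]
 [-86.8     2.15 ]
 [-78.414  31.32 ]] [13.51180228 30.12858593 34.10576304]
```

View pics/w8.png

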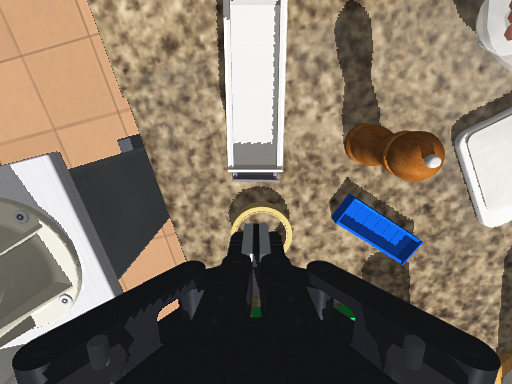

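```bash
python3 - <<'E'
from h import *
c=vision.camera_params("wrist"); print(uv(ray(c,[[228.5,172],[283,172],[221,10],[288,10]],96)))
print(uv(monitor.sense()["eef_pos"]))
delta([*(C0-22*u0),79],-0.246)
E
```

```text
[[-63.9 -30.9]
 [-63.8  32. ]
 [ 98.7 -33.9]
 [ 98.8  32. ]]
[-69.1  -0.7]
dp [  0.9 -47.2 174.6] ang [0.    0.001 0.002]
```

```bash
python3 -m inch '[{"dp":[1,-25,20],"angular":[0,0,0.002],"fingers":255},{"dp":[1,-47,50],"angular":[0,0,0.002],"fingers":255},{"dp":[1,-47,90],"angular":[0,0,0.002],"fingers":255},{"dp":[1,-47,125],"angular":[0,0,0.002],"fingers":255},{"dp":[1,-47,155],"angular":[0,0,0.002],"fingers":255},{"dp":[1,-47,170],"angular":[0,0,0.002],"fingers":255},{"dp":[1,-47,174],"angular":[0,0,0.002],"fingers":255},{"dp":[1,-47,174],"angular":[0,0,0.002],"fingers":255},{"dp":[1,-47,174],"angular":[0,0,0.002],"fingers":255}]'; python3 - <<'E'
from h import *
s=st(); print(uv(s["eef_pos"]))
p,d,c=grab("wrist","pics/w9.png")
E
```

```text
clock: 7.43
eef_pos: [462.9, 117.2, 80.1]
tcp_rot: [3.141, 0.001, -0.246]
contact_force: [1.0, 0.0, 0.3]
opening: 0.003
t 7.43 p [462.9 117.2  80.1] rpy [ 3.141e+00  1.000e-03 -2.460e-01] F [1.  0.  0.3] op 0.003 q [ 0.24  0.34  2.07 -0.    0.73  0.49]
[-21.9   0.5]
```

View pics/w9.png

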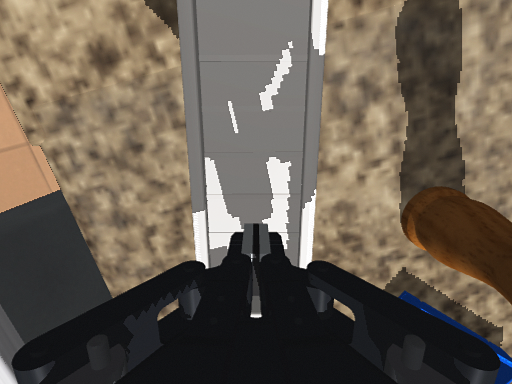

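The shut fingers stand inside the white tray at about (256,240), midway between its rims.

```bash
python3 -m inch '[{"dp":[0,3,1.5],"angular":[0,0,0],"fingers":255},{"dp":[0,6,3],"angular":[0,0,0],"fingers":255},{"dp":[0,10,3],"angular":[0,0,0],"fingers":255},{"dp":[0,13,3],"angular":[0,0,0],"fingers":255},{"dp":[0,16,3],"angular":[0,0,0],"fingers":255},{"dp":[0,19,3],"angular":[0,0,0],"fingers":255},{"dp":[0,22,3],"angular":[0,0,0],"fingers":255},{"dp":[0,25,3],"angular":[0,0,0],"fingers":255},{"dp":[0,28,3],"angular":[0,0,0],"fingers":255},{"dp":[0,31,3],"angular":[0,0,0],"fingers":255},{"dp":[0,34,3],"angular":[0,0,0],"fingers":255},{"dp":[0,36,3],"angular":[0,0,0],"fingers":255}]'; python3 - <<'E'
from h import *
s=st(); print(uv(s["eef_pos"]))
p,d,c=grab("wrist","pics/w10.png")
p,d,c=grab("scene","pics/sc10.png");cv2.imwrite("pics/sc10c.png",cv2.resize(p[140:220,260:400],None,fx=5,fy=5,interpolation=2))
E
```

```text
clock: 8.48
eef_pos: [454.4, 82.4, 77.3]
tcp_rot: [-3.141, -0.0, -0.246]
contact_force: [0.6, 2.2, 1.0]
opening: -0.001
t 8.48 p [454.4  82.4  77.3] rpy [-3.141 -0.    -0.246] F [0.6 2.2 1. ] op -0.001 q [0.18 0.33 2.1  0.   0.71 0.42]
[-57.7   0.7]
```

View pics/w10.png

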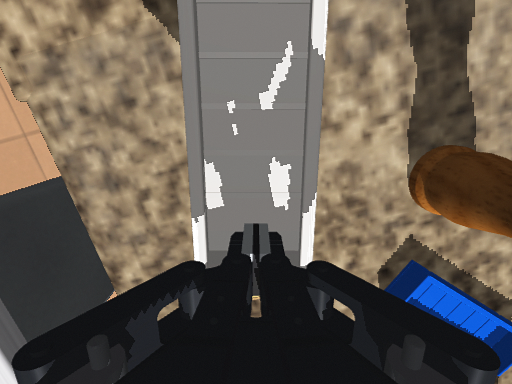

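View pics/sc10c.png

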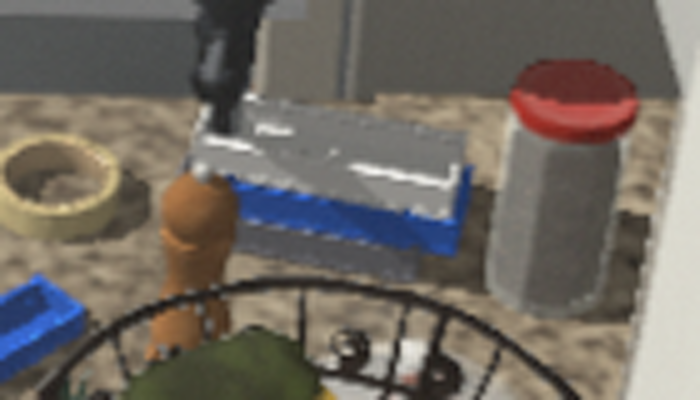

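```bash
python3 -m inch '[{"dp":[0,1,0],"angular":[0,0,0],"fingers":255},{"dp":[0,2,0],"angular":[0,0,0],"fingers":255},{"dp":[0,4,0],"angular":[0,0,0],"fingers":255},{"dp":[0,6,0],"angular":[0,0,0],"fingers":255},{"dp":[0,8,0],"angular":[0,0,0],"fingers":255},{"dp":[0,9,0],"angular":[0,0,0],"fingers":255},{"dp":[0,10,0],"angular":[0,0,0],"fingers":255},{"dp":[0,11,0],"angular":[0,0,0],"fingers":255},{"dp":[0,11,0],"angular":[0,0,0],"fingers":255}]'; python3 - <<'E'
from h import *
s=st(); print(uv(s["eef_pos"]))
p,d,c=grab("wrist","pics/w11.png")
p,d,c=grab("side","pics/s11.png");cv2.imwrite("pics/s11c.png",cv2.resize(p[90:180,170:270],None,fx=6,fy=6,interpolation=2))
X=cloud("",p,d,c); U=(X[...,:2]-C0)@u0; T=(X[...,:2]-C0)@t0
for lo,hi in [(10,40),(40,70),(70,90)]:
    m=(d>0)&(U>lo)&(U<hi)&(T>24)&(T<31)&(X[...,2]>80)&(X[...,2]<120); print(lo,m.sum(),np.percentile(X[m][:,2],[10,50,90]).round(1) if m.sum() else "")
E
```

```text
clock: 9.33
eef_pos: [451.6, 71.7, 77.3]
tcp_rot: [3.142, -0.0, -0.246]
contact_force: [1.1, 1.1, 1.5]
opening: 0.0
t 9.33 p [451.6  71.7  77.3] rpy [ 3.142 -0.    -0.246] F [1.1 1.1 1.5] op 0.0 q [ 0.15  0.32  2.11 -0.    0.71  0.4 ]
[-68.7   0.7]
10 9 [92.4 93.8 94.6]
40 10 [91.7 92.3 92.8]
70 5 [91.6 93.  93.8]
```

View pics/s11c.png

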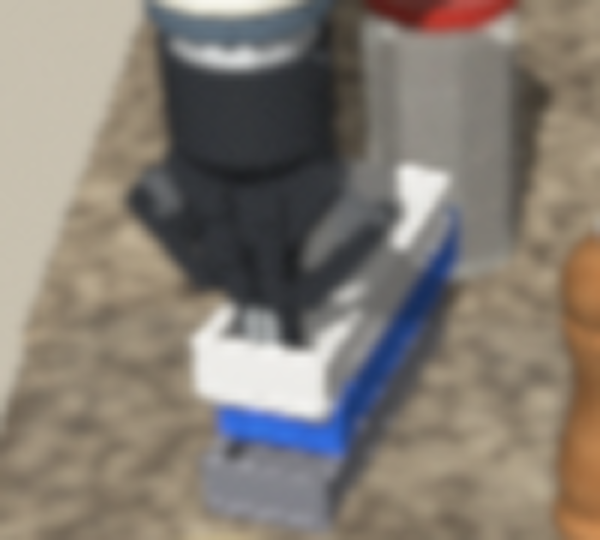

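View pics/w11.png

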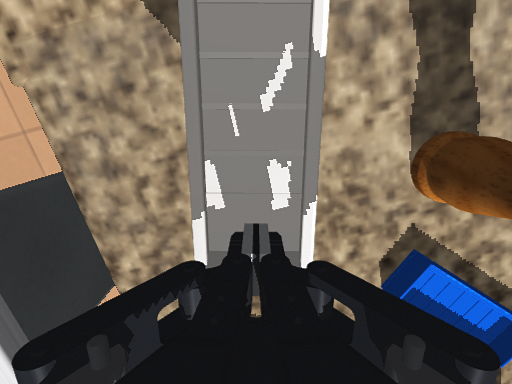

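```bash
python3 -m inch '[{"dp":[0,0.5,0],"angular":[0,0,0],"fingers":255},{"dp":[0,1,0],"angular":[0,0,0],"fingers":255},{"dp":[0,1.5,0],"angular":[0,0,0],"fingers":255},{"dp":[0,2,0],"angular":[0,0,0],"fingers":255},{"dp":[0,2,0],"angular":[0,0,0],"fingers":255}]'; python3 - <<'E'
from h import *
s=st(); print(uv(s["eef_pos"]))
p,d,c=grab("wrist","pics/w12.png")
p,d,c=grab("side","pics/s12.png");cv2.imwrite("pics/s12c.png",cv2.resize(p[90:180,170:270],None,fx=6,fy=6,interpolation=2))
X=cloud("",p,d,c); U=(X[...,:2]-C0)@u0; T=(X[...,:2]-C0)@t0
for lo,hi in [(10,40),(40,70),(70,90)]:
    m=(d>0)&(U>lo)&(U<hi)&(T>24)&(T<31)&(X[...,2]>80)&(X[...,2]<120); print(lo,m.sum(),np.percentile(X[m][:,2],[10,50,90]).round(1) if m.sum() else "")
E
```

```text
clock: 9.85
eef_pos: [451.1, 69.9, 77.3]
tcp_rot: [3.142, 0.0, -0.246]
contact_force: [-0.4, 0.8, 1.0]
opening: -0.0
t 9.85 p [451.1  69.9  77.3] rpy [ 3.142  0.    -0.246] F [-0.4  0.8  1. ] op -0.0 q [ 0.15  0.32  2.11 -0.    0.71  0.4 ]
[-70.6   0.6]
10 11 [92.3 93.5 94.5]
40 9 [91.  92.5 93.2]
70 6 [91.1 92.8 94.1]
```

View pics/w12.png

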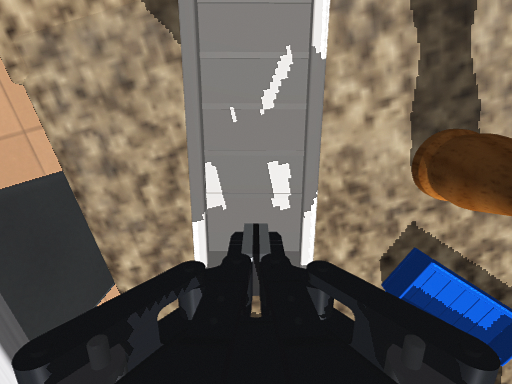

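View pics/s12c.png

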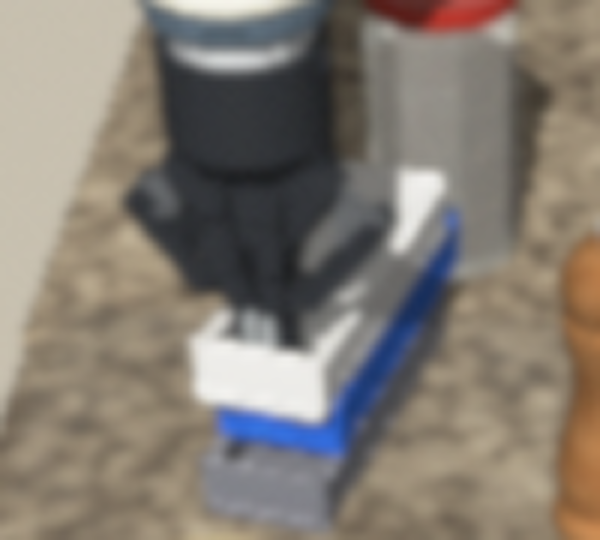

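```bash
python3 -m inch '[{"dp":[0,0.5,0],"angular":[0,0,0],"fingers":255},{"dp":[0,1,0],"angular":[0,0,0],"fingers":255},{"dp":[0,1.5,0],"angular":[0,0,0],"fingers":255},{"dp":[0,1.5,0],"angular":[0,0,0],"fingers":255}]'; python3 - <<'E'
from h import *
s=st(); print(uv(s["eef_pos"]))
p,d,c=grab("wrist","pics/w13.png")
p,d,c=grab("side","pics/s13.png");cv2.imwrite("pics/s13c.png",cv2.resize(p[90:180,170:270],None,fx=6,fy=6,interpolation=2))
X=cloud("",p,d,c); U=(X[...,:2]-C0)@u0; T=(X[...,:2]-C0)@t0
for lo,hi in [(10,40),(40,70),(70,90)]:
    m=(d>0)&(U>lo)&(U<hi)&(T>24)&(T<31)&(X[...,2]>80)&(X[...,2]<120); print(lo,m.sum(),np.percentile(X[m][:,2],[10,50,90]).round(1) if m.sum() else "")
E
```

```text
clock: 10.28
eef_pos: [450.8, 68.4, 77.3]
tcp_rot: [3.142, 0.0, -0.246]
contact_force: [0.5, 1.6, -0.0]
opening: -0.002
t 10.28 p [450.8  68.4  77.3] rpy [ 3.142  0.    -0.246] F [ 0.5  1.6 -0. ] op -0.002 q [ 0.15  0.32  2.11 -0.    0.71  0.39]
[-72.1   0.6]
10 11 [93.2 94.2 95.1]
40 8 [92.  92.8 94.8]
70 10 [91.2 92.6 95.3]
```

View pics/w13.png

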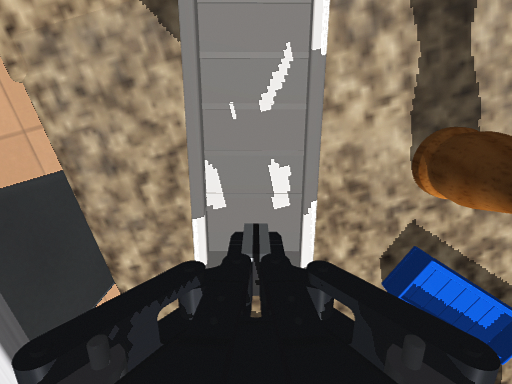

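View pics/s13c.png

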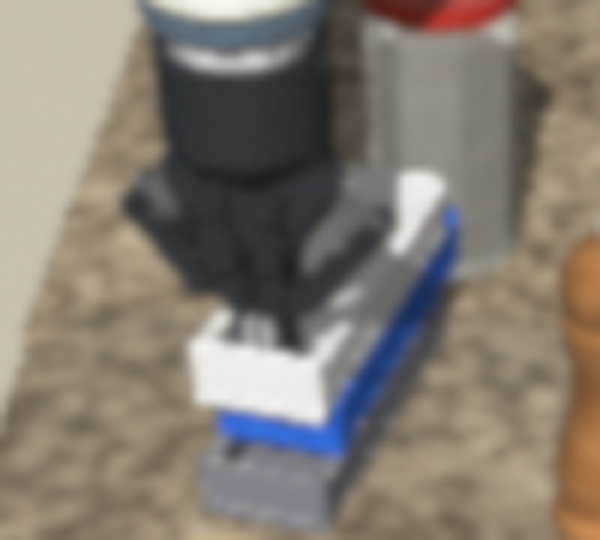

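```bash
python3 -m inch '[{"dp":[0,0.5,0],"angular":[0,0,0],"fingers":255},{"dp":[0,1,0],"angular":[0,0,0],"fingers":255},{"dp":[0,1.5,0],"angular":[0,0,0],"fingers":255},{"dp":[0,1.5,0],"angular":[0,0,0],"fingers":255}]'; python3 - <<'E'
from h import *
s=st(); print(uv(s["eef_pos"]))
p,d,c=grab("wrist","pics/w14.png")
p,d,c=grab("side","pics/s14.png");cv2.imwrite("pics/s14c.png",cv2.resize(p[90:180,170:270],None,fx=6,fy=6,interpolation=2))
X=cloud("",p,d,c); U=(X[...,:2]-C0)@u0; T=(X[...,:2]-C0)@t0
for lo,hi in [(10,40),(40,70),(70,90)]:
    m=(d>0)&(U>lo)&(U<hi)&(T>24)&(T<31)&(X[...,2]>80)&(X[...,2]<120); print(lo,m.sum(),np.percentile(X[m][:,2],[10,50,90]).round(1) if m.sum() else "")
E
```

```text
clock: 10.72
eef_pos: [450.4, 66.9, 77.3]
tcp_rot: [3.142, 0.0, -0.246]
contact_force: [0.4, 1.3, 0.5]
opening: 0.003
t 10.72 p [450.4  66.9  77.3] rpy [ 3.142  0.    -0.246] F [0.4 1.3 0.5] op 0.003 q [ 0.14  0.32  2.11 -0.    0.71  0.39]
[-73.6   0.6]
10 9 [92.8 93.7 94.9]
40 9 [91.9 92.7 94.5]
70 10 [89.1 92.  94.5]
```

View pics/w14.png

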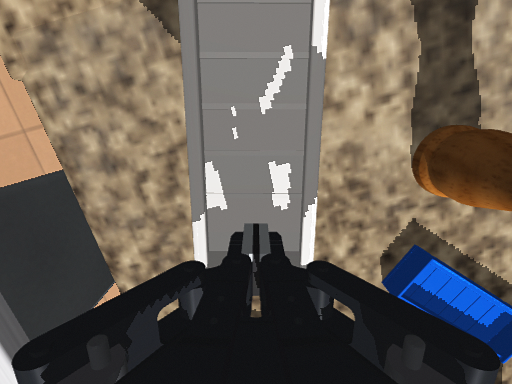

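View pics/s14c.png

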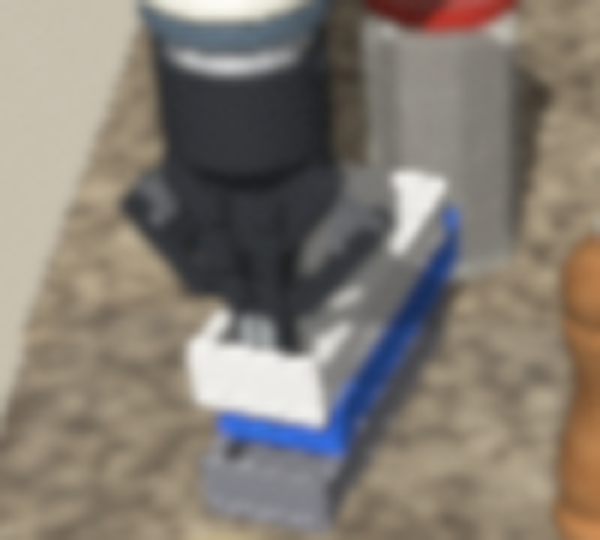

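```bash
python3 - <<'E'
from h import *
p,d,c=grab("side","pics/s14b.png")
X=cloud("",p,d,c)
for v in range(147,168,2):
    print(v,X[v,212].round(0),uv(X[v,212]),p[v,212], "|",uv(X[v,218]),X[v,218][2].round())
E
```

```text
147 [446.  56. 104.] [-85.2  -0.5] [164 164 162] | [-78.9  14.6] 103.0
149 [446.  55.  98.] [-86.5  -0.5] [230 233 234] | [-76.   12.8] 94.0
151 [446.  55.  91.] [-86.5  -1.1] [234 237 238] | [-88.3  17.8] 96.0
153 [445.  56.  84.] [-85.9  -2. ] [232 236 237] | [-89.4  17.8] 90.0
155 [445.  52.  80.] [-89.5  -0.9] [232 235 236] | [-89.5  17.3] 83.0
157 [444.  55.  71.] [-86.9  -2.7] [231 233 234] | [-87.5  15.9] 75.0
159 [439.  76.  48.] [-67.2 -12.8] [190 156 147] | [-88.1  15.6] 68.0
161 [439.  76.  41.] [-68.1 -13. ] [219 115  58] | [-65.5   4.8] 43.0
163 [431. 107.   9.] [-39.  -27.6] [161 101  78] | [-65.5   4.2] 36.0
165 [433.  96.  10.] [-49.2 -23.4] [130 123 122] | [-43.4  -6.4] 10.0
167 [442.  51.  38.] [-91.3  -3.8] [142 136 136] | [-55.5  -1.5] 12.0
```

```bash
python3 -m inch '[{"dp":[0,0.5,0],"angular":[0,0,0],"fingers":255},{"dp":[0,1,0],"angular":[0,0,0],"fingers":255},{"dp":[0,1.5,0],"angular":[0,0,0],"fingers":255},{"dp":[0,1.5,0],"angular":[0,0,0],"fingers":255},{"dp":[0,1.5,0],"angular":[0,0,0],"fingers":255}]'; python3 - <<'E'
from h import *
s=st(); print(uv(s["eef_pos"]))
p,d,c=grab("wrist","pics/w15.png")
p,d,c=grab("side","pics/s15.png");cv2.imwrite("pics/s15c.png",cv2.resize(p[90:180,170:270],None,fx=6,fy=6,interpolation=2))
X=cloud("",p,d,c); U=(X[...,:2]-C0)@u0; T=(X[...,:2]-C0)@t0
for lo,hi in [(10,40),(40,70),(70,90)]:
    m=(d>0)&(U>lo)&(U<hi)&(T>24)&(T<31)&(X[...,2]>80)&(X[...,2]<120); print(lo,m.sum(),np.percentile(X[m][:,2],[10,50,90]).round(1) if m.sum() else "")
E
```

```text
clock: 11.28
eef_pos: [450.0, 65.5, 77.2]
tcp_rot: [3.141, 0.0, -0.246]
contact_force: [0.7, -0.3, -0.7]
opening: -0.001
t 11.28 p [450.   65.5  77.2] rpy [ 3.141  0.    -0.246] F [ 0.7 -0.3 -0.7] op -0.001 q [ 0.14  0.32  2.12 -0.    0.71  0.39]
[-75.2   0.6]
10 10 [92.  93.4 94.6]
40 12 [85.2 92.5 94.8]
70 10 [90.7 93.7 95.5]
```

View pics/w15.png

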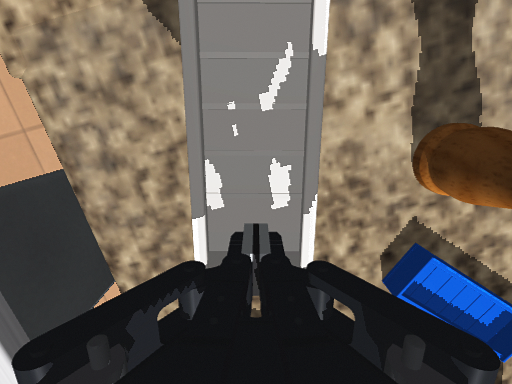

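View pics/s15c.png

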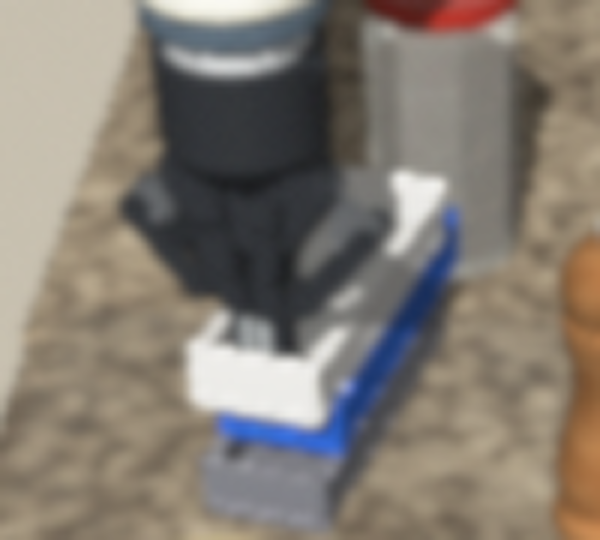

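```bash
python3 -m inch '[{"dp":[0,0.5,0],"angular":[0,0,0],"fingers":255},{"dp":[0,1,0],"angular":[0,0,0],"fingers":255},{"dp":[0,1.5,0],"angular":[0,0,0],"fingers":255},{"dp":[0,1.5,0],"angular":[0,0,0],"fingers":255},{"dp":[0,1.5,0],"angular":[0,0,0],"fingers":255}]'; python3 - <<'E'
from h import *
s=st(); print(uv(s["eef_pos"]))
p,d,c=grab("wrist","pics/w16.png")
p,d,c=grab("side","pics/s16.png");cv2.imwrite("pics/s16c.png",cv2.resize(p[90:180,170:270],None,fx=6,fy=6,interpolation=2))
X=cloud("",p,d,c); U=(X[...,:2]-C0)@u0; T=(X[...,:2]-C0)@t0
for lo,hi in [(-70,-40),(10,40),(40,70),(70,90)]:
    m=(d>0)&(U>lo)&(U<hi)&(T>24)&(T<31)&(X[...,2]>80)&(X[...,2]<120); print(lo,m.sum(),np.percentile(X[m][:,2],[10,50,90]).round(1) if m.sum() else "")
E
```

```text
clock: 11.8
eef_pos: [449.6, 64.0, 77.3]
tcp_rot: [3.141, 0.0, -0.246]
contact_force: [-1.0, 0.2, -0.5]
opening: -0.002
t 11.8 p [449.6  64.   77.3] rpy [ 3.141  0.    -0.246] F [-1.   0.2 -0.5] op -0.002 q [ 0.14  0.32  2.12 -0.    0.71  0.38]
[-76.6   0.6]
-70 15 [89.4 91.4 92.9]
10 12 [84.3 91.9 94.1]
40 11 [91.3 92.8 93.8]
70 9 [91.  92.7 95.7]
```

View pics/w16.png

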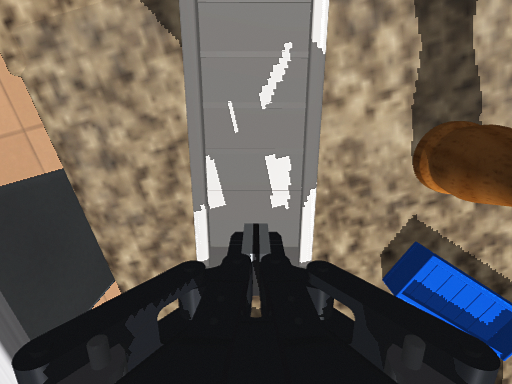

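View pics/s16c.png

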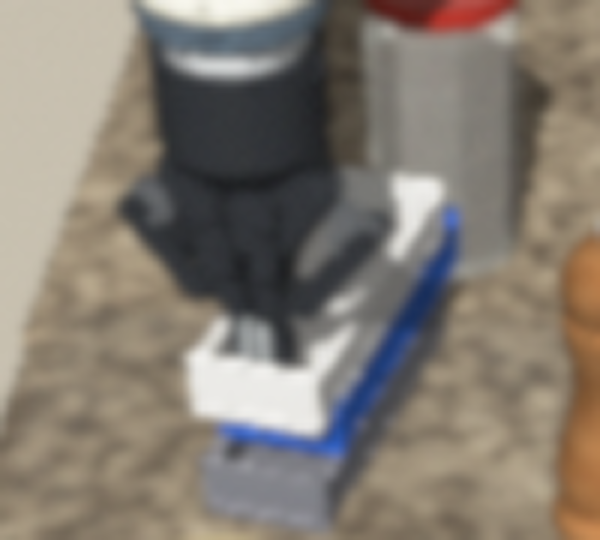

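The white tray has dropped. In the side view its near end sits visibly lower at (205–330, 375–435), and the rim is level at about 92. I'll retract, check it, and go on to green.

```bash
python3 -m inch '[{"dp":[0,-4,0],"angular":[0,0,0],"fingers":255},{"dp":[0,-6,0],"angular":[0,0,0],"fingers":255},{"dp":[0,-6,-30],"angular":[0,0,0],"fingers":255},{"dp":[0,-6,-70],"angular":[0,0,0],"fingers":255},{"dp":[0,-6,-110],"angular":[0,0,0],"fingers":255},{"dp":[0,-6,-150],"angular":[0,0,0],"fingers":255},{"dp":[0,-4,-185],"angular":[0,0,0],"fingers":255},{"dp":[0,-3,-200],"angular":[0,0,0],"fingers":255},{"dp":[0,-3,-200],"angular":[0,0,0],"fingers":255},{"dp":[0,-3,-200],"angular":[0,0,0],"fingers":255}]'; python3 - <<'E'
from h import *
s=st(); print(uv(s["eef_pos"]))
p,d,c=grab("wrist","pics/w17.png")
a=toprect(p,d,c,84,102,(380,560,20,235));print(a,uv(a[0][:2]))
X=cloud("",p,d,c);U=(X[...,:2]-C0)@u0; T=(X[...,:2]-C0)@t0
for s_ in (-1,1):
  for lo,hi in [(-80,-50),(-50,-20),(-20,10),(10,40),(40,70)]:
    m=(d>0)&(U>lo)&(U<hi)&(T*s_>26)&(T*s_<34)&(X[...,2]>75)&(X[...,2]<110); print(s_,lo,m.sum(),np.percentile(X[m][:,2],50).round(1), np.percentile(T[m]*s_,97).round(1))
delta([463,-235,270],-1.78)
E
```

```text
clock: 12.73
eef_pos: [450.8, 67.3, 277.9]
tcp_rot: [-3.141, -0.002, -0.246]
contact_force: [-1.0, 0.8, -0.5]
opening: -0.004
t 12.73 p [450.8  67.3 277.9] rpy [-3.141e+00 -2.000e-03 -2.460e-01] F [-1.   0.8 -0.5] op -0.004 q [0.14 0.03 1.92 0.   1.18 0.39]
[-73.2   0.9]
((468.1, 137.3, 180.4, 64.3, 75.8), array([87.7, 89.6, 93.7]), 2418) [-1.1  0.7]
-1 -80 104 89.4 31.2
-1 -50 99 89.5 30.7
-1 -20 110 89.5 31.0
-1 10 126 89.5 31.0
-1 40 127 89.5 31.0
1 -80 120 89.2 32.3
1 -50 132 89.4 32.5
1 -20 139 89.4 32.2
1 10 167 89.5 32.4
1 40 171 89.5 32.7
dp [ 86.1 289.9   6.6] ang [1.000e-03 0.000e+00 1.534e+00]
```

View pics/w17.png

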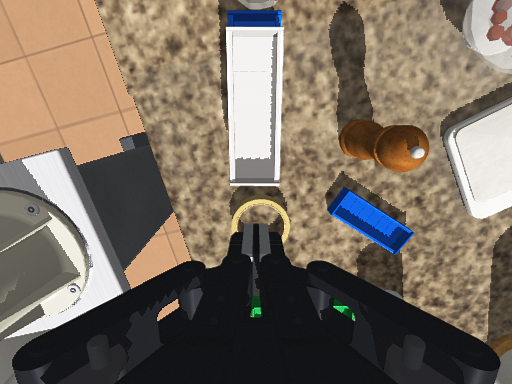

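```bash
python3 -m inch '[{"dp":[6,20,2],"angular":[0,0,0.10],"fingers":0},{"dp":[12,42,4],"angular":[0,0,0.22],"fingers":0},{"dp":[20,66,6],"angular":[0,0,0.34],"fingers":0},{"dp":[27,90,7],"angular":[0,0,0.46],"fingers":0},{"dp":[34,114,7],"angular":[0,0,0.58],"fingers":0},{"dp":[41,138,7],"angular":[0,0,0.70],"fingers":0},{"dp":[48,162,7],"angular":[0,0,0.82],"fingers":0},{"dp":[55,186,7],"angular":[0,0,0.94],"fingers":0},{"dp":[62,210,7],"angular":[0,0,1.06],"fingers":0},{"dp":[69,234,7],"angular":[0,0,1.18],"fingers":0},{"dp":[76,258,7],"angular":[0,0,1.30],"fingers":0},{"dp":[82,280,7],"angular":[0,0,1.41],"fingers":0}]'; python3 -m inch '[{"dp":[0,0,0],"angular":[0,0,0.06],"fingers":0},{"dp":[0,0,0],"angular":[0,0,0.12],"fingers":0},{"dp":[0,0,0],"angular":[0,0,0.12],"fingers":0},{"dp":[0,0,0],"angular":[0,0,0.12],"fingers":0}]'; python3 - <<'E'
from h import *
s=st()
p,d,c=grab("wrist","pics/w18.png")
a=toprect(p,d,c,22,40,(350,570,-300,-170));print(a)
E
```

```text
clock: 13.78
eef_pos: [460.8, -225.4, 268.0]
tcp_rot: [3.138, 0.001, -1.662]
contact_force: [-0.1, -0.8, 0.2]
opening: 1.003
clock: 14.12
eef_pos: [461.1, -224.1, 268.6]
tcp_rot: [3.139, 0.001, -1.774]
contact_force: [0.0, 0.1, 0.5]
opening: 0.998
t 14.12 p [ 461.1 -224.1  268.6] rpy [ 3.139e+00  1.000e-03 -1.774e+00] F [0.  0.1 0.5] op 0.998 q [-0.46  0.14  1.83  0.    1.18  1.32]
((458.6, -231.3, 189.8, 66.3, -12.09), array([27.7, 29.6, 33.8]), 1532)
```

View pics/w18.png

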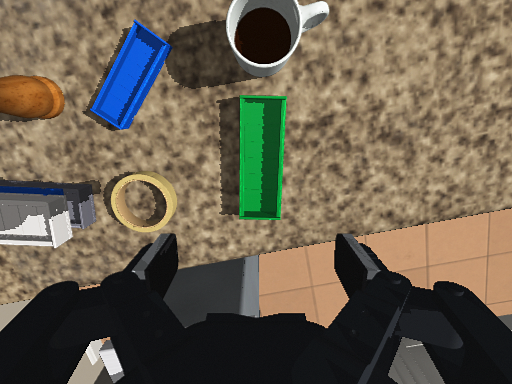

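The green tray is in clear view, with corners at about (240,96), (286,97), (281,218) and (239,218). The mug is at (265,35), beyond its far end.

```bash
python3 - <<'E'
from h import *
c=vision.camera_params("wrist"); p=cv2.imread("pics/w18.png");h=cv2.cvtColor(p,cv2.COLOR_BGR2HSV)
m=((h[...,0]>45)&(h[...,0]<80)&(h[...,1]>120)).astype(np.uint8); m[:80]=0; m[240:]=0
k=max(cv2.findContours(m,0,1)[0],key=cv2.contourArea); b=cv2.approxPolyDP(cv2.convexHull(k),6,True)[:,0]; print(b.tolist())
W=ray(c,b,34); print(W.round(1).tolist())
for i in range(len(W)): print(np.linalg.norm(W[i]-W[(i+1)%len(W)]).round(1),end=" ")
print(W.mean(0).round(1), rect(W))
p,d,cs=grab("side","pics/s18.png"); h=cv2.cvtColor(p,cv2.COLOR_BGR2HSV); X=cloud("",p,d,cs)
m=(h[...,0]>45)&(h[...,0]<80)&(h[...,1]>150)&(X[...,2]>24)&(X[...,2]<40)&(X[...,1]<-150)&(d>0)&(X[...,0]<600)
print("side",rect(X[m]),m.sum())
E
```

```text
[[240, 95], [286, 96], [280, 219], [239, 218]]
[[557.7, -221.9, 34.0], [544.1, -282.1, 34.0], [370.6, -242.9, 34.0], [384.8, -181.8, 34.0]]
61.7 177.8 62.7 177.5 [ 464.3 -232.2   34. ] (464.3, -232.5, 177.8, 62.7, -13.07)
side (463.4, -234.7, 177.6, 62.1, -12.89) 507
```

```bash
python3 - <<'E'
from h import *
delta([464,-233,1],-1.796)
E
```

```text
dp [  8.4  -4.8 268.3] ang [0.002 0.    0.022]
```

```bash
python3 -m inch '[{"dp":[8.4,-4.8,25],"angular":[0.002,0,0.022],"fingers":0},{"dp":[8.4,-4.8,60],"angular":[0.002,0,0.022],"fingers":0},{"dp":[8.4,-4.8,100],"angular":[0.002,0,0.022],"fingers":0},{"dp":[8.4,-4.8,140],"angular":[0.002,0,0.022],"fingers":0},{"dp":[8.4,-4.8,180],"angular":[0.002,0,0.022],"fingers":0},{"dp":[8.4,-4.8,210],"angular":[0.002,0,0.022],"fingers":0},{"dp":[8.4,-4.8,223],"angular":[0.002,0,0.022],"fingers":0},{"dp":[8.4,-4.8,223],"angular":[0.002,0,0.022],"fingers":0},{"dp":[8.4,-4.8,223],"angular":[0.002,0,0.022],"fingers":0}]'; python3 - <<'E'
from h import *
s=st()
p,d,c=grab("wrist","pics/w19.png")
p,d,c=grab("side","pics/s19.png");cv2.imwrite("pics/s19c.png",cv2.resize(p[180:300,130:270],None,fx=5,fy=5,interpolation=2))
delta([464,-233,1],-1.796)
E
```

```text
clock: 14.97
eef_pos: [464.4, -233.2, 46.8]
tcp_rot: [-3.141, 0.0, -1.797]
contact_force: [0.5, -0.0, 0.4]
opening: 1.006
t 14.97 p [ 464.4 -233.2   46.8] rpy [-3.141  0.    -1.797] F [ 0.5 -0.   0.4] op 1.006 q [-0.47  0.45  1.99  0.    0.7   1.33]
dp [-0.6  2.  47.4] ang [-0.004 -0.    -0.001]
```

View pics/w19.png

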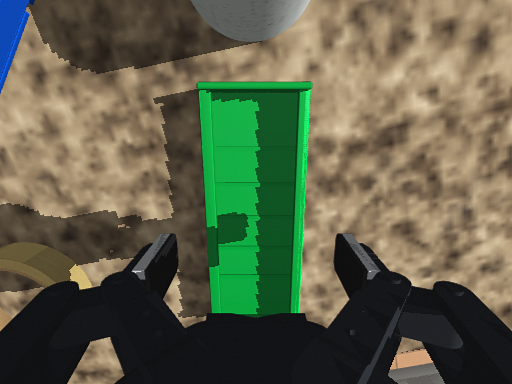

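View pics/s19c.png

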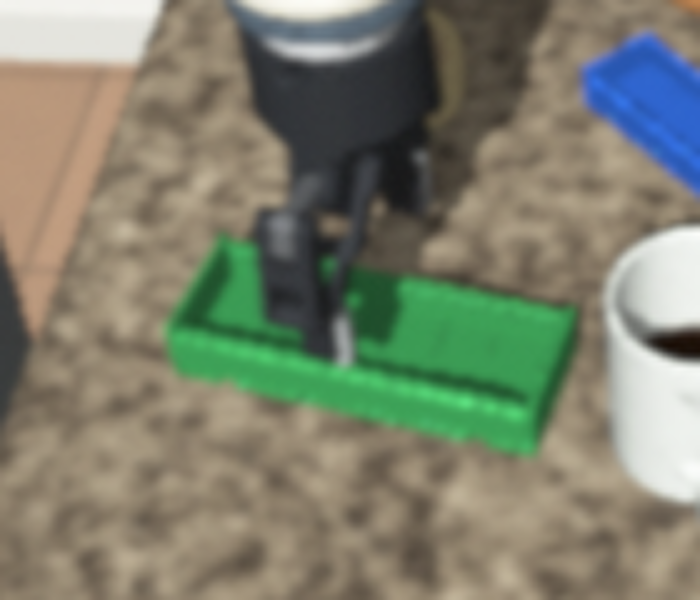

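The tray sits midway between the fingers, with its edges symmetric about column 255. I'll go down and close.

```bash
python3 -m inch '[{"dp":[0,0.5,15],"angular":[0,0,0],"fingers":0},{"dp":[0,0.5,30],"angular":[0,0,0],"fingers":0},{"dp":[0,0.5,42],"angular":[0,0,0],"fingers":0},{"dp":[0,0.5,46],"angular":[0,0,0],"fingers":0},{"dp":[0,0.5,46],"angular":[0,0,0],"fingers":40},{"dp":[0,0.5,46],"angular":[0,0,0],"fingers":80},{"dp":[0,0.5,46],"angular":[0,0,0],"fingers":110},{"dp":[0,0.5,46],"angular":[0,0,0],"fingers":110},{"dp":[0,0.5,46],"angular":[0,0,0],"fingers":110},{"dp":[0,0.5,46],"angular":[0,0,0],"fingers":110},{"dp":[0,0.5,46],"angular":[0,0,0],"fingers":110}]' 40; python3 -c "
from h import *
st()"
```

```text
clock: 15.98
eef_pos: [464.8, -233.8, 2.0]
tcp_rot: [-3.139, -0.0, -1.798]
contact_force: [-1.0, 1.3, 7.3]
opening: 0.744
t 15.98 p [ 464.8 -233.8    2. ] rpy [-3.139 -0.    -1.798] F [-1.   1.3  7.3] op 0.744 q [-0.47  0.53  2.01  0.    0.6   1.33]
```

```bash
python3 -m inch '[{"dp":[0,0,-5],"angular":[0,0,0],"fingers":110},{"dp":[0,0,-15],"angular":[0,0,0],"fingers":110},{"dp":[0,0,-35],"angular":[0,0,0],"fingers":110},{"dp":[0,0,-60],"angular":[0,0,0],"fingers":110},{"dp":[0,0,-90],"angular":[0,0,0],"fingers":110},{"dp":[0,0,-120],"angular":[0,0,0],"fingers":110},{"dp":[0,0,-150],"angular":[0,0,0],"fingers":110},{"dp":[0,0,-180],"angular":[0,0,0],"fingers":110},{"dp":[0,0,-205],"angular":[0,0,0],"fingers":110},{"dp":[0,0,-218],"angular":[0,0,0],"fingers":110},{"dp":[0,0,-220],"angular":[0,0,0],"fingers":110}]'; python3 - <<'E'
from h import *
s=st()
p,d,c=grab("wrist","pics/w20.png")
p,d,c=grab("side","pics/s20.png");cv2.imwrite("pics/s20c.png",cv2.resize(p[130:290,130:290],None,fx=4,fy=4,interpolation=2)[:600])
delta([*(C0+10*u0),225],-0.246)
E
```

```text
clock: 16.9
eef_pos: [465.1, -234.2, 225.0]
tcp_rot: [-3.134, -0.001, -1.798]
contact_force: [0.5, -0.5, -3.1]
opening: 0.739
t 16.9 p [ 465.1 -234.2  225. ] rpy [-3.134e+00 -1.000e-03 -1.798e+00] F [ 0.5 -0.5 -3.1] op 0.739 q [-0.47  0.19  1.87  0.    1.07  1.33]
dp [-373.3   79.8   -3.5] ang [-0.002 -0.003 -1.552]
```

View pics/w20.png

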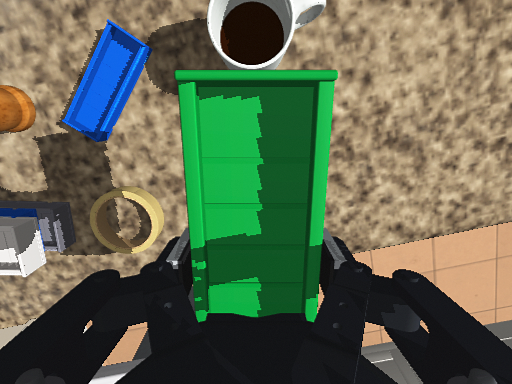

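View pics/s20c.png

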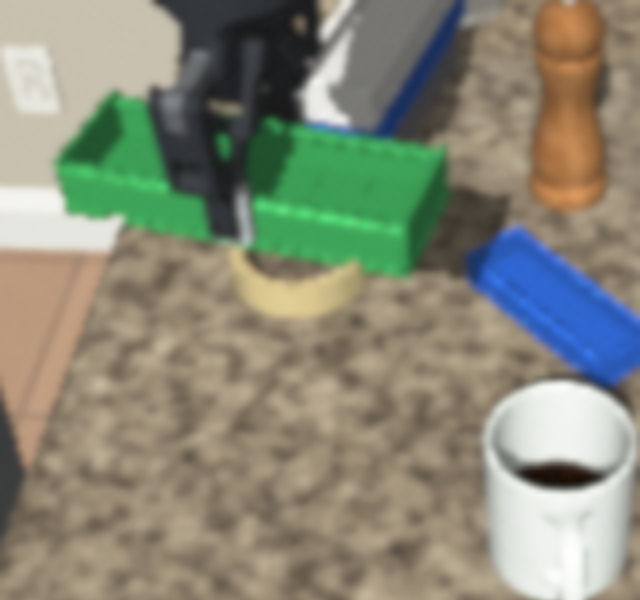

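The tray is held level and clear of everything.

```bash
python3 - <<'E'
from h import *
s=monitor.sense()
p,d,c=grab("wrist"); X=cloud("",p,d,c)
R=Ro.from_euler("xyz",s["tcp_rot"]).as_matrix(); L=(X-s["eef_pos"])@R
h=cv2.cvtColor(p,cv2.COLOR_BGR2HSV)
m=(h[...,0]>45)&(h[...,0]<80)&(h[...,1]>120)&(d>0)
for v in range(66,92,2): print(v,L[v,256].round(1),X[v,256].round(1),bool(m[v,256]))
print("sides at row 120",[(u,L[120,u].round(1).tolist()) for u in np.where(m[120])[0][[0,2,4,-5,-3,-1]]])
print("row75",[(u,L[75,u].round(1).tolist()) for u in np.where(m[75])[0][[0,2,-3,-1]]])
E
```

```text
66 [  -0.  -114.7  133.3] [ 575.9 -259.4   88.9] False
68 [  -0.  -114.5  144.5] [ 575.9 -259.4   77.7] False
70 [ -0.2 -88.1 -30.8] [ 549.6 -253.1  252.9] True
72 [ -0.2 -87.2 -32. ] [ 548.7 -252.9  254.1] True
74 [ -0.2 -86.5 -31.4] [ 548.1 -252.8  253.5] True
76 [ -0.2 -85.9 -31.1] [ 547.4 -252.6  253.2] True
78 [ -0.2 -85.2 -30.5] [ 546.8 -252.5  252.6] True
80 [ -0.2 -84.4 -30.9] [ 546.1 -252.3  253.1] True
82 [ -0.2 -84.4 -24.6] [ 546.  -252.3  246.7] True
84 [ -0.2 -84.3 -16.8] [ 546.  -252.3  238.9] True
86 [ -0.2 -84.4  -6.7] [ 546.1 -252.3  228.8] True
88 [ -0.2 -83.7  -4.3] [ 545.4 -252.2  226.4] True
90 [ -0.2 -82.8  -4.4] [ 544.5 -252.   226.6] True
sides at row 120 [(np.int64(181), [-31.7, -69.3, -27.0]), (np.int64(183), [-30.6, -69.3, -27.7]), (np.int64(185), [-29.9, -69.3, -27.3]), (np.int64(327), [29.8, -69.2, -26.2]), (np.int64(329), [30.4, -69.3, -27.3]), (np.int64(331), [31.5, -69.2, -26.3])]
row75 [(np.int64(174), [-31.8, -86.2, -31.5]), (np.int64(176), [-31.3, -86.3, -30.4]), (np.int64(335), [30.6, -86.3, -30.4]), (np.int64(337), [31.4, -86.3, -30.3])]
```

```bash
python3 -m inch '[{"dp":[-15,3,0],"angular":[0,0,-0.06],"fingers":110},{"dp":[-40,8,0],"angular":[0,0,-0.17],"fingers":110},{"dp":[-70,15,0],"angular":[0,0,-0.29],"fingers":110},{"dp":[-100,21,0],"angular":[0,0,-0.41],"fingers":110},{"dp":[-130,28,0],"angular":[0,0,-0.53],"fingers":110},{"dp":[-160,34,0],"angular":[0,0,-0.65],"fingers":110},{"dp":[-190,41,0],"angular":[0,0,-0.77],"fingers":110},{"dp":[-220,47,0],"angular":[0,0,-0.89],"fingers":110},{"dp":[-250,53,0],"angular":[0,0,-1.01],"fingers":110},{"dp":[-280,60,0],"angular":[0,0,-1.13],"fingers":110},{"dp":[-308,66,0],"angular":[0,0,-1.25],"fingers":110},{"dp":[-332,71,0],"angular":[0,0,-1.36],"fingers":110}]'; python3 -c "
from h import *
st();delta([*(C0+10*u0),225],-0.246)"
```

```text
clock: 18.05
eef_pos: [468.2, 107.6, 219.5]
tcp_rot: [3.14, 0.001, -0.431]
contact_force: [-0.2, -1.1, -3.5]
opening: 0.743
t 18.05 p [468.2 107.6 219.5] rpy [ 3.14e+00  1.00e-03 -4.31e-01] F [-0.2 -1.1 -3.5] op 0.743 q [ 0.22  0.14  1.95 -0.    1.06  0.65]
dp [-15.3 -37.7  -5.5] ang [ 0.001  0.001 -0.185]
```

```bash
python3 - <<'E'
from h import *
delta([*(C0+26.8*u0+0.7*t0),125],-0.248)
E
```

```text
dp [-17.6 -54.5  94.4] ang [ 0.001  0.001 -0.183]
```

```bash
python3 -m inch '[{"dp":[-6,-20,0],"angular":[0,0,-0.08],"fingers":110},{"dp":[-13,-40,0],"angular":[0,0,-0.15],"fingers":110},{"dp":[-17.6,-54.5,5],"angular":[0.001,0.001,-0.183],"fingers":110},{"dp":[-17.6,-54.5,20],"angular":[0.001,0.001,-0.183],"fingers":110},{"dp":[-17.6,-54.5,45],"angular":[0.001,0.001,-0.183],"fingers":110},{"dp":[-17.6,-54.5,70],"angular":[0.001,0.001,-0.183],"fingers":110},{"dp":[-17.6,-54.5,88],"angular":[0.001,0.001,-0.183],"fingers":110},{"dp":[-17.6,-54.5,94],"angular":[0.001,0.001,-0.183],"fingers":110},{"dp":[-17.6,-54.5,94],"angular":[0.001,0.001,-0.183],"fingers":110},{"dp":[-17.6,-54.5,94],"angular":[0.001,0.001,-0.183],"fingers":110}]'; python3 - <<'E'
from h import *
s=st();print(uv(s["eef_pos"]))
delta([*(C0+26.8*u0+0.7*t0),97],-0.248)
p,d,c=grab("wrist","pics/w21.png")
X=cloud("",p,d,c); R=Ro.from_euler("xyz",s["tcp_rot"]).as_matrix()
for v in range(66,92,3): print(v,uv(X[v,256]),X[v,256][2].round(1))
p,d,c=grab("side","pics/s21.png");cv2.imwrite("pics/s21c.png",cv2.resize(p[80:180,170:270],None,fx=6,fy=6,interpolation=2))
p,d,c=grab("scene","pics/sc21.png");cv2.imwrite("pics/sc21c.png",cv2.resize(p[130:220,260:400],None,fx=5,fy=5,interpolation=2))
E
```

```text
clock: 18.88
eef_pos: [476.6, 162.6, 126.8]
tcp_rot: [-3.141, -0.002, -0.255]
contact_force: [-0.4, 0.5, -2.5]
opening: 0.737
t 18.88 p [476.6 162.6 126.8] rpy [-3.141e+00 -2.000e-03 -2.550e-01] F [-0.4  0.5 -2.5] op 0.737 q [ 0.33  0.3   1.98 -0.    0.86  0.58]
[25.5  2.8]
dp [-2.1 -1.2 29.8] ang [-0.    -0.002 -0.007]
66 [135.    5.6] 21.6
69 [134.9   5.6] 6.1
72 [111.9   5. ] 157.4
75 [110.8   5. ] 157.6
78 [109.8   5. ] 156.9
81 [109.   5.] 154.6
84 [109.   5.] 143.0
87 [108.6   5. ] 132.6
90 [107.3   5. ] 131.8
```

View pics/w21.png

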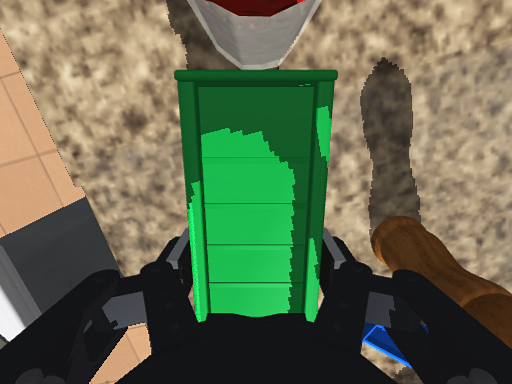

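View pics/s21c.png

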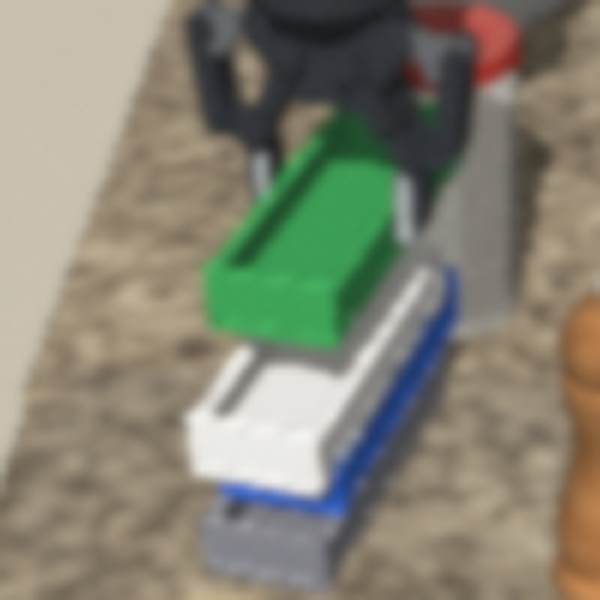

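View pics/sc21c.png

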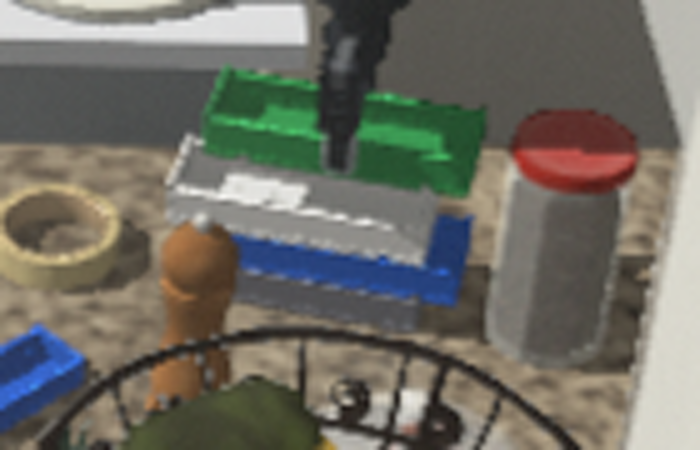

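```bash
python3 -m inch '[{"dp":[-2,-1.2,6],"angular":[0,0,-0.007],"fingers":110},{"dp":[-2,-1.2,14],"angular":[0,0,-0.007],"fingers":110},{"dp":[-2,-1.2,22],"angular":[0,0,-0.007],"fingers":110},{"dp":[-2,-1.2,25],"angular":[0,0,-0.007],"fingers":110},{"dp":[-2,-1.2,25],"angular":[0,0,-0.007],"fingers":110},{"dp":[-2,-1.2,25],"angular":[0,0,-0.007],"fingers":110},{"dp":[-2,-1.2,25],"angular":[0,0,-0.007],"fingers":110}]'; python3 - <<'E'
from h import *
s=st();print(uv(s["eef_pos"]))
delta([*(C0+26.8*u0+0.7*t0),97],-0.248)
p,d,c=grab("wrist","pics/w22.png")
X=cloud("",p,d,c)
for v in range(69,92,3): print(v,uv(X[v,256]),X[v,256][2].round(1))
h=cv2.cvtColor(p,cv2.COLOR_BGR2HSV); m=(h[...,0]>45)&(h[...,0]<80)&(h[...,1]>120)
for v in (76,110,150):
    w=np.where(m[v])[0]; w=w[(w>150)&(w<350)]; print(v,w[0],w[-1],uv(X[v,w[1]]),uv(X[v,w[-2]]),X[v,w[1]][2],X[v,w[-2]][2])
p,d,c=grab("side","pics/s22.png");cv2.imwrite("pics/s22c.png",cv2.resize(p[80:180,170:270],None,fx=6,fy=6,interpolation=2))
E
```

```text
clock: 19.62
eef_pos: [475.4, 164.4, 102.1]
tcp_rot: [-3.141, -0.003, -0.248]
contact_force: [-0.1, -0.2, -3.0]
opening: 0.741
t 19.62 p [475.4 164.4 102.1] rpy [-3.141e+00 -3.000e-03 -2.480e-01] F [-0.1 -0.2 -3. ] op 0.741 q [ 0.33  0.34  2.   -0.    0.8   0.58]
[27.   1.2]
dp [-0.5  0.2  5.1] ang [-0.001 -0.003 -0.   ]
69 [133.8   3.4] -0.3
72 [113.4   2.8] 132.9
75 [112.3   2.8] 133.1
78 [111.3   2.8] 132.5
81 [110.5   2.8] 129.9
84 [110.5   2.8] 117.8
87 [110.3   2.9] 106.3
90 [108.9   2.9] 106.6
76 174 337 [111.9 -28.5] [111.9  34. ] 133.62946898621965 132.8607814714076
110 180 331 [ 99.4 -28.5] [99.2 33.3] 128.67792083894997 130.23906868377497
150 183 328 [ 82.8 -28.5] [82.8 33.3] 128.9613548285209 130.13315828556372
```

View pics/s22c.png

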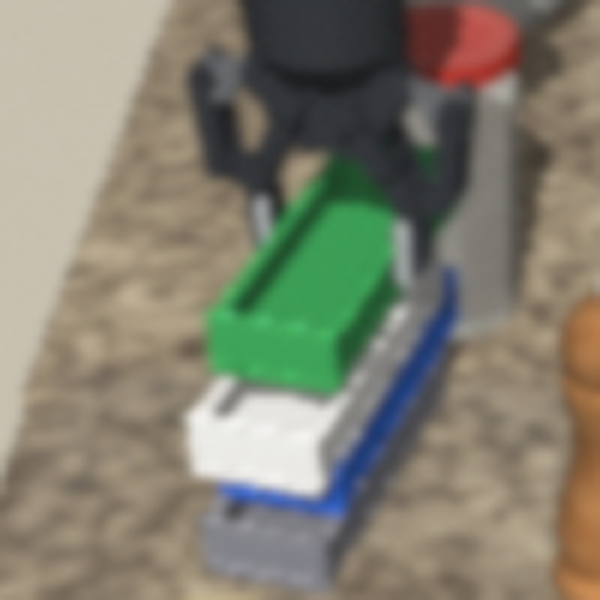

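```bash
python3 -m inch '[{"dp":[-0.4,0,2],"angular":[0,0.003,0],"fingers":110},{"dp":[-0.4,0,4],"angular":[0,0.003,0],"fingers":110},{"dp":[-0.4,0,5],"angular":[0,0.003,0],"fingers":110},{"dp":[-0.4,0,6],"angular":[0,0.003,0],"fingers":110},{"dp":[-0.4,0,7],"angular":[0,0.003,0],"fingers":110},{"dp":[-0.4,0,7],"angular":[0,0.003,0],"fingers":110},{"dp":[-0.4,0,7],"angular":[0,0.003,0],"fingers":110}]'; python3 -c "
from h import *
s=st();print(uv(s['eef_pos']))"
```

```text
clock: 20.3
eef_pos: [474.9, 164.5, 95.1]
tcp_rot: [-3.141, -0.006, -0.248]
contact_force: [0.6, -0.1, -2.5]
opening: 0.739
t 20.3 p [474.9 164.5  95.1] rpy [-3.141 -0.006 -0.248] F [ 0.6 -0.1 -2.5] op 0.739 q [ 0.33  0.35  2.01 -0.    0.78  0.58]
[27.   0.7]
```

```bash
python3 -m inch '[{"dp":[0,0,0.5],"angular":[0,-0.006,0],"fingers":110},{"dp":[0,0,1],"angular":[0,-0.006,0],"fingers":110},{"dp":[0,0,1.5],"angular":[0,-0.006,0],"fingers":110},{"dp":[0,0,1.5],"angular":[0,-0.006,0],"fingers":110}]'; python3 -c "
from h import *
s=st();print(uv(s['eef_pos']))"; python3 -m inch '[{"dp":[0,0,0.5],"angular":[0,0,0],"fingers":110},{"dp":[0,0,1],"angular":[0,0,0],"fingers":110},{"dp":[0,0,1],"angular":[0,0,0],"fingers":110}]'; python3 - <<'E'
from h import *
s=st();print(uv(s["eef_pos"]))
p,d,c=grab("wrist","pics/w23.png")
X=cloud("",p,d,c)
for v in range(69,92,3): print(v,uv(X[v,256]),X[v,256][2].round(1))
p,d,c=grab("side","pics/s23.png");cv2.imwrite("pics/s23c.png",cv2.resize(p[80:180,170:270],None,fx=6,fy=6,interpolation=2))
E
```

```text
clock: 20.63
eef_pos: [475.0, 164.4, 93.5]
tcp_rot: [-3.141, -0.0, -0.248]
contact_force: [0.9, -0.8, -2.7]
opening: 0.741
t 20.63 p [475.  164.4  93.5] rpy [-3.141 -0.    -0.248] F [ 0.9 -0.8 -2.7] op 0.741 q [0.33 0.35 2.01 0.   0.78 0.58]
[26.9  0.8]
clock: 20.88
eef_pos: [474.9, 164.5, 92.5]
tcp_rot: [-3.141, 0.0, -0.248]
contact_force: [0.2, 0.3, -2.5]
opening: 0.74
t 20.88 p [474.9 164.5  92.5] rpy [-3.141  0.    -0.248] F [ 0.2  0.3 -2.5] op 0.74 q [0.33 0.35 2.01 0.   0.78 0.58]
[26.9  0.7]
69 [132.5   2.5] -1.4
72 [113.4   2.3] 123.0
75 [112.1   2.3] 124.6
78 [111.1   2.3] 123.9
81 [110.6   2.3] 118.7
84 [110.4   2.3] 108.3
87 [110.    2.3] 99.1
90 [108.8   2.3] 96.9
```

View pics/s23c.png

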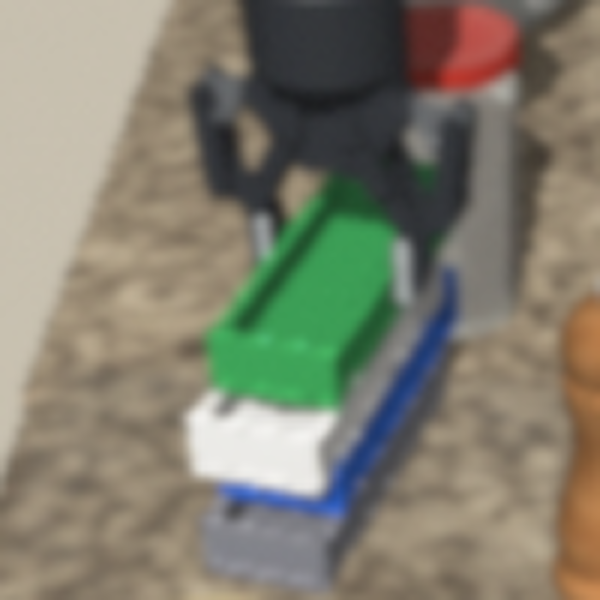

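View pics/w23.png

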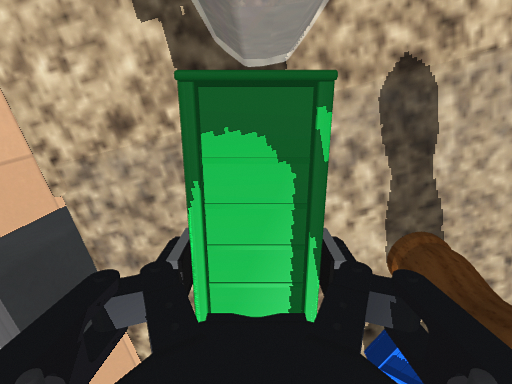

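The lip top is at about 124, the seated height, and there is still no upward contact force. So the groove has gone over the lip. I'll lower it the last bit and release.

```bash
python3 -m inch '[{"dp":[0,0,0.4],"angular":[0,0,0],"fingers":110},{"dp":[0,0,0.8],"angular":[0,0,0],"fingers":110},{"dp":[0,0,0.8],"angular":[0,0,0],"fingers":110},{"dp":[0,0,0.8],"angular":[0,0,0],"fingers":110}]'; python3 -m inch '[{"dp":[0,0,0.5],"angular":[0,0,0],"fingers":110},{"dp":[0,0,0.5],"angular":[0,0,0],"fingers":110},{"dp":[0,0,0.5],"angular":[0,0,0],"fingers":110}]'
```

```text
clock: 21.32
eef_pos: [475.0, 164.5, 92.0]
tcp_rot: [-3.141, -0.0, -0.248]
contact_force: [-1.7, -1.1, 2.4]
opening: 0.738
clock: 21.57
eef_pos: [475.1, 164.5, 92.0]
tcp_rot: [-3.141, -0.0, -0.248]
contact_force: [-2.4, -1.5, 9.9]
opening: 0.742
```

Contact came at TCP z = 92.0, which matches seating, with the upward force now 9.9 N. I'll release gently.

```bash
python3 -m inch '[{"dp":[0,0,-0.5],"angular":[0,0,0],"fingers":66},{"dp":[0,0,-0.5],"angular":[0,0,0],"fingers":50},{"dp":[0,0,-0.5],"angular":[0,0,0],"fingers":20},{"dp":[0,0,-0.5],"angular":[0,0,0],"fingers":0},{"dp":[0,0,-0.5],"angular":[0,0,0],"fingers":0},{"dp":[0,0,-6],"angular":[0,0,0],"fingers":0},{"dp":[0,0,-25],"angular":[0,0,0],"fingers":0},{"dp":[0,10,-55],"angular":[0,0,0],"fingers":0},{"dp":[0,30,-90],"angular":[0,0,0],"fingers":0},{"dp":[0,60,-125],"angular":[0,0,0],"fingers":0},{"dp":[0,80,-160],"angular":[0,0,0],"fingers":0},{"dp":[0,100,-190],"angular":[0,0,0],"fingers":0}]'; python3 -m inch '[{"dp":[0,0,0],"angular":[0,0,0],"fingers":0},{"dp":[0,0,0],"angular":[0,0,0],"fingers":0},{"dp":[0,0,0],"angular":[0,0,0],"fingers":0}]'; python3 - <<'E'
from h import *
s=st()
p,d,c=grab("wrist","pics/w24.png")
a=toprect(p,d,c,110,135,(380,560,20,265));print(a,uv(a[0][:2]))
X=cloud("",p,d,c);U=(X[...,:2]-C0)@u0; T=(X[...,:2]-C0)@t0
for s_ in (-1,1):
  for lo,hi in [(-60,-30),(-30,0),(0,30),(30,60),(60,100)]:
    m=(d>0)&(U>lo)&(U<hi)&(T*s_>26)&(T*s_<34)&(X[...,2]>105)&(X[...,2]<135); print(s_,lo,m.sum(),np.percentile(X[m][:,2],50).round(1), np.percentile(T[m]*s_,97).round(1))
p,d,c=grab("side","pics/s24.png");cv2.imwrite("pics/s24c.png",cv2.resize(p[80:180,170:270],None,fx=6,fy=6,interpolation=2))
p,d,c=grab("scene","pics/sc24.png");cv2.imwrite("pics/sc24c.png",cv2.resize(p[130:220,260:400],None,fx=5,fy=5,interpolation=2))
E
```

```text
clock: 22.57
eef_pos: [449.7, 66.4, 283.5]
tcp_rot: [-3.14, -0.001, -0.248]
contact_force: [0.7, -0.3, 0.3]
opening: 1.001
clock: 22.82
eef_pos: [450.1, 67.4, 281.2]
tcp_rot: [-3.14, -0.0, -0.249]
contact_force: [-0.3, 0.3, -0.5]
opening: 1.003
t 22.82 p [450.1  67.4 281.2] rpy [-3.14  -0.    -0.249] F [-0.3  0.3 -0.5] op 1.003 q [0.14 0.03 1.92 0.   1.19 0.39]
((474.5, 157.8, 170.1, 64.1, 75.81), array([117.9, 119.5, 122.8]), 2474) [20.4  1.9]
-1 -60 95 119.4 30.1
-1 -30 100 119.3 30.0
-1 0 102 119.5 29.9
-1 30 114 119.6 29.8
-1 60 171 119.5 29.7
1 -60 156 119.4 33.3
1 -30 183 119.4 33.6
1 0 194 119.3 33.7
1 30 207 119.5 33.7
1 60 315 119.4 33.7
```

View pics/w24.png

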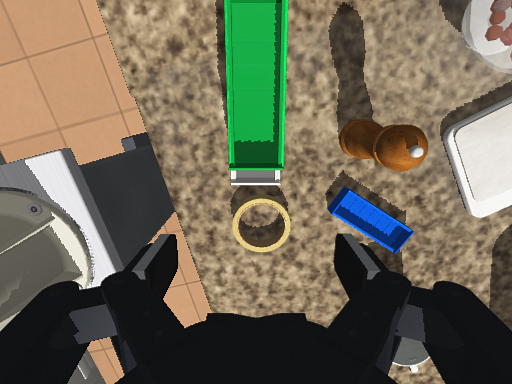

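View pics/s24c.png

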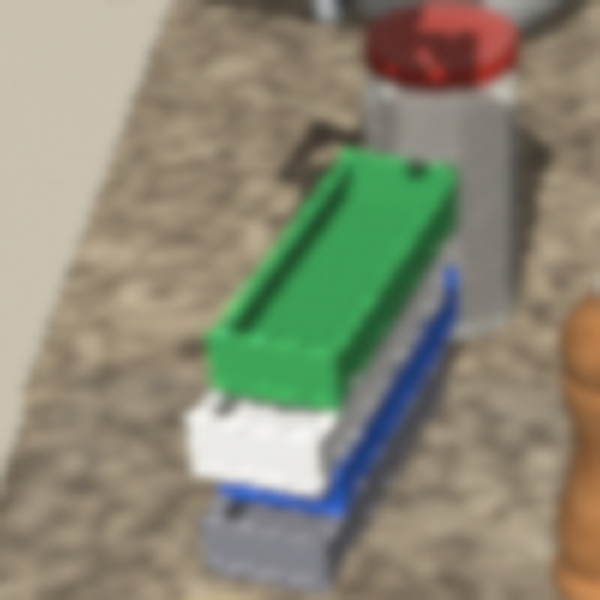

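View pics/sc24c.png

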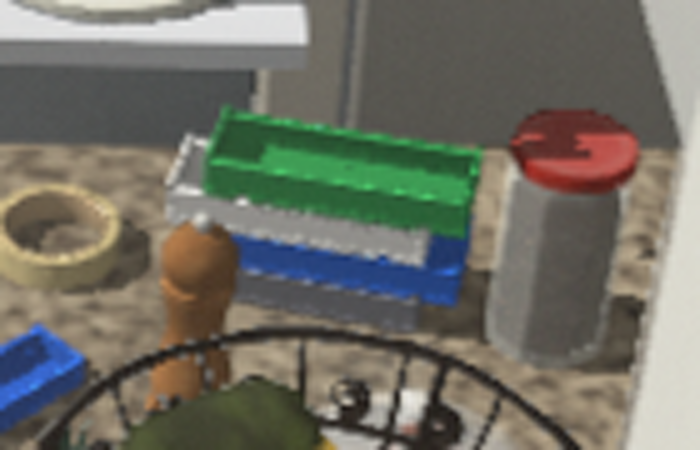

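```bash
python3 - <<'E'
from h import *
p=cv2.imread("pics/w24.png"); c=vision.camera_params("wrist"); h=cv2.cvtColor(p,cv2.COLOR_BGR2HSV)
g=(h[...,0]>45)&(h[...,0]<80)&(h[...,1]>120); w=(h[...,1]<50)&(h[...,2]>110)
for v in (100,130,150): 
    k=np.where(g[v,200:310])[0]+200; q=uv(ray(c,[[k[0]-.5,v],[k[-1]+.5,v]],120)); print("g",v,k[0],k[-1],q.tolist(),q[:,1].mean())
for v in (165,167,169):
    k=np.where(g[v,200:310])[0]+200; 
    if len(k): q=uv(ray(c,[[k[0]-.5,v],[k[-1]+.5,v]],124)); print("g end",v,k[0],k[-1],q.tolist(),q[:,1].mean())
for v in (172,176,180,182,183,184,185): 
    k=np.where(w[v,215:300])[0]+215
    if len(k): q=uv(ray(c,[[k[0]-.5,v],[k[-1]+.5,v]],94 if v>181 else 90)); print("w",v,k[0],k[-1],q.tolist(),q[:,1].mean())
cv2.imwrite("pics/w24z.png",cv2.resize(p[140:200,205:305],None,fx=7,fy=7,interpolation=0))
E
```

```text
g 100 227 285 [[11.3, -30.7], [11.2, 33.0]] 1.1500000000000004
g 130 228 284 [[-20.4, -30.6], [-20.5, 32.9]] 1.1499999999999986
g 150 228 283 [[-42.6, -31.3], [-42.7, 32.4]] 0.5499999999999989
g end 165 229 283 [[-59.1, -30.2], [-59.2, 32.4]] 1.0999999999999996
g end 167 229 282 [[-61.4, -30.3], [-61.5, 31.4]] 0.5499999999999989
g end 169 229 283 [[-63.8, -30.4], [-63.8, 32.6]] 1.1000000000000014
w 172 231 280 [[-74.8, -31.6], [-74.8, 32.4]] 0.3999999999999986
w 176 231 279 [[-80.0, -31.7], [-80.1, 31.2]] -0.25
w 180 231 279 [[-85.3, -31.8], [-85.4, 31.4]] -0.20000000000000107
w 182 231 279 [[-86.9, -31.5], [-87.0, 31.1]] -0.1999999999999993
w 183 231 279 [[-88.2, -31.6], [-88.3, 31.1]] -0.25
w 184 231 280 [[-89.6, -31.6], [-89.6, 32.4]] 0.3999999999999986
w 185 245 276 [[-90.9, -13.7], [-90.9, 27.3]] 6.800000000000001
```

View pics/w24z.png

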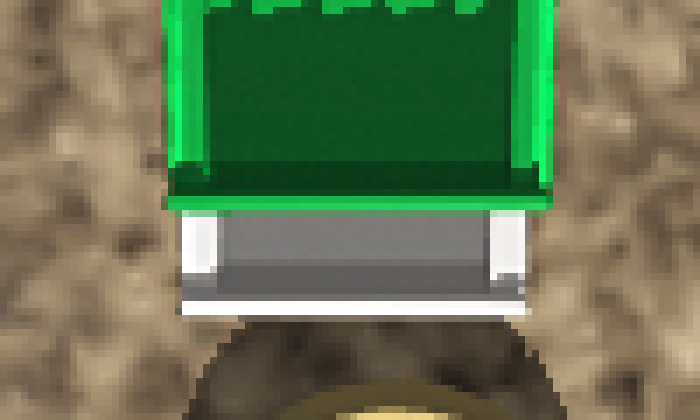

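The green end is at −64 and the white end at −90, so the shift is 26. The sideways offset is about 1 mm, the rims are level, and the gripper is clear. I'll hand it in.

```bash
python3 -c "
from rig import sign_off
print(sign_off())"
```

```text
the job is handed in; nothing more can be done
None
```

The three trays are staggered in one stack on the drip tray, blue lowest, then white, then green, and I handed the job in at about 23 s of the 72 s allowed. I pushed blue 26 mm toward the jar with white riding on it. Then I pushed white back from inside until it dropped onto blue. Last, I gripped green from the worktop and lowered it on top, shifted toward the jar again.

What the last checks showed:
- **Level:** the green rim measures 119.4 mm all round, against 120 mm for fully seated. White measured 89.5 mm against 90 mm before green went on. Blue's rim heights fell by the expected 4 mm when it seated.
- **Shift:** the green end is 26 mm in from the white end, and white's end is back level with the drip tray's to within about 1 mm.
- **Sideways:** green sits about 1 mm off white, roughly parallel. That is close to what the camera can resolve, so I left it.
- **Bystanders:** the gripper never touched the jar, tape, mill or mug, and none look moved in the pictures. I did not measure their positions again at the end.

One disagreement: two depth readings put green up to 2 mm off to the side while it was held. The direct look at the edges afterwards gave about 1 mm, and that is the figure I went by.

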